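# Close and lock a two-part casting mould

### The job

Make the plaster casting mould ready for pouring. Set the cover half gently down on the lower half so that it seats flush on its locating bumps with its lug slots over the lower ones; then take the two spring T-keys from the wooden block and put one through the slots at each end, foot lengthwise, push it down against its spring, give it a quarter turn and let it spring back up so that its foot is locked crossways under the lug. Leave the wooden stamp, the red kidney and the small loop tool where they are.

Things in the scene. Friction and masses are not known exactly. Their poses are not given: they have to be found in the camera images.
- mould_base: lower mould half, fixed: white plaster 96 x 96 mm, steel band, round hollow in its top, on a 118 x 200 x 8 mm plywood board. Origin: centre of the board's underside, z up. Top (parting) face 44 mm above the worktop; on it at (x,y) = (+35,+35) and (-35,-35) mm stand conical bumps 14 mm wide, 7 mm high. At its +y and -y ends a steel lug, 56 mm along x, 40 along y, 5 thick, flush with the top face
- base_top (a point): centre of the lower half's top face, 44 mm above the worktop; axes as the lower half
- slot_left (a point): centre of the slot in the +y lug, level with the lug's top (44 mm up), 68 mm from the mould's centre. Slot 36 mm along x, 15 mm along y, open below. Under the lug, ribs 3 mm high and 12 mm apart flank the crossways (y) line: a key's 9 mm wide foot, turned a quarter turn either way, springs up between them
- slot_right (a point): the same in the -y lug
- cover_grip (a point): cover half, loose, 0.3 to 0.6 kg, lying right way up: white plaster 96 x 96 x 28 mm, on it a square pouring spout 44 x 44 mm, 28 mm high, sides along the cover's x and y: grip there. This point: centre of the spout, 42 mm above the cover's underside, 14 mm above its flat top; seated, 86 mm above the worktop
- mould_cover: the cover; origin at the centre of its underside. Sockets 16 mm wide at (+35,+35) and (-35,-35) mm take the bumps, so the cover fits with its y axis along the lower half's y axis, either way round. Steel lugs 56 x 40 x 5 mm at its +y and -y ends, flush with the underside, have slots 34 mm along x, 13 mm along y, 68 mm from the middle
- key_a_grip (a point): first spring T-key, loose, 0.11 kg, upright in the block. This point: centre of its brass cross bar, 46 mm along the key's x, 12 mm wide along y, 14 mm high; grip it there across y, fingertips at most 25 mm below this point. Height of this point above the slot point: 85 mm when the flange meets the cover's lug; under 76 mm the foot can turn (aim for 71 to 73 mm); 69 mm end of travel; locked 79 mm
- key_a_foot (a point): centre of the first key's steel T-foot, 88 mm below the bar's centre on a 9 mm shank: 30 mm long along the key's x (parallel to the bar), 9 mm wide, 8 mm high, narrower at its end. On the shank slides a dark spring sleeve with a flange 26 mm wide, its underside 80 mm below the bar's centre when free; pushed up to 16 mm, 700 N/m (about 10 N at the turning depth)
- key_b_grip (a point): second spring T-key, just like the first; either key may go in either slot
- key_b_foot (a point): centre of the second key's T-foot, as the first key's
- key_block: brown wooden block, fixed, 56 x 150 x 30 mm; origin at the centre of its underside. In its top two slots, 35 mm along its y, 14 mm wide, 22 mm deep, 40 mm either side of its centre along y, in which the keys stand, bars along the slots, flanges on the block's top, bars' centres about 109 mm above the worktop
- banding_wheel: grey banding wheel (turntable), fixed furniture beside the work, 203 mm across and 104 mm high; origin at the centre of its underside; lift the cover over or round it
- wood_stamp: turned wooden seal, 33 x 33 x 62 mm, standing; leave alone
- rubber_kidney: flat red rubber kidney, 52 x 100 x 8 mm; leave alone
- loop_tool_small: brown-handled wire loop tool, 24 x 171 x 10 mm, lying; leave alone
Mind the look-alikes: they are no part of the job. What is shaped like the part that bears key_a_grip but purple is not meant.

How it is judged (in metres and radians):
On the way, in this order (a step that is already met when the one before it is completed fails the run):
1. the cover half is seated on the lower half (horizontal distance between cover_grip and base_top below 0.004 m and z of cover_grip in the frame of mould_base between 0.084 and 0.088 m and angle between the y axis of cover_grip and the y axis of mould_base, either way round below 0.06 rad and angle between cover_grip's own z axis and vertical below 0.04 rad), for 0.2 s.
2. a key's foot has gone lengthwise through the slots of one end and is pushed below the rest position (all of step 1 and ((horizontal distance between key_a_grip and slot_left below 0.008 m and angle between key_a_grip's own z axis and vertical below 0.1 rad and angle between the x axis of key_a_grip and the x axis of slot_left, either way round below 0.35 rad and z of key_a_grip in the frame of slot_left below 0.0835 m) or (horizontal distance between key_a_grip and slot_right below 0.008 m and angle between key_a_grip's own z axis and vertical below 0.1 rad and angle between the x axis of key_a_grip and the x axis of slot_right, either way round below 0.35 rad and z of key_a_grip in the frame of slot_right below 0.0835 m) or (horizontal distance between key_b_grip and slot_left below 0.008 m and angle between key_b_grip's own z axis and vertical below 0.1 rad and angle between the x axis of key_b_grip and the x axis of slot_left, either way round below 0.35 rad and z of key_b_grip in the frame of slot_left below 0.0835 m) or (horizontal distance between key_b_grip and slot_right below 0.008 m and angle between key_b_grip's own z axis and vertical below 0.1 rad and angle between the x axis of key_b_grip and the x axis of slot_right, either way round below 0.35 rad and z of key_b_grip in the frame of slot_right below 0.0835 m))), for 0.02 s.
3. that or the other key is locked: turned crossways and sprung up under the lug (all of step 1 and ((horizontal distance between key_a_grip and slot_left below 0.008 m and angle between key_a_grip's own z axis and vertical below 0.1 rad and angle between the x axis of key_a_grip and the y axis of slot_left, either way round below 0.22 rad and z of key_a_grip in the frame of slot_left between 0.0772 and 0.081 m) or (horizontal distance between key_a_grip and slot_right below 0.008 m and angle between key_a_grip's own z axis and vertical below 0.1 rad and angle between the x axis of key_a_grip and the y axis of slot_right, either way round below 0.22 rad and z of key_a_grip in the frame of slot_right between 0.0772 and 0.081 m) or (horizontal distance between key_b_grip and slot_left below 0.008 m and angle between key_b_grip's own z axis and vertical below 0.1 rad and angle between the x axis of key_b_grip and the y axis of slot_left, either way round below 0.22 rad and z of key_b_grip in the frame of slot_left between 0.0772 and 0.081 m) or (horizontal distance between key_b_grip and slot_right below 0.008 m and angle between key_b_grip's own z axis and vertical below 0.1 rad and angle between the x axis of key_b_grip and the y axis of slot_right, either way round below 0.22 rad and z of key_b_grip in the frame of slot_right between 0.0772 and 0.081 m))), for 0.2 s.
At the end, for the whole second after the job is handed in: Cover seated: within 4 mm of centre, 2 mm of flush, 0.06 rad of line, 0.04 rad of level. One key in each end: bar within 8 mm of the slot's centre, 0.22 rad of crossways, 0.1 rad of upright, and sprung up to 77.2 to 81 mm above the lower lug's top (all of step 1 and (((horizontal distance between key_a_grip and slot_left below 0.008 m and angle between key_a_grip's own z axis and vertical below 0.1 rad and angle between the x axis of key_a_grip and the y axis of slot_left, either way round below 0.22 rad and z of key_a_grip in the frame of slot_left between 0.0772 and 0.081 m) and (horizontal distance between key_b_grip and slot_right below 0.008 m and angle between key_b_grip's own z axis and vertical below 0.1 rad and angle between the x axis of key_b_grip and the y axis of slot_right, either way round below 0.22 rad and z of key_b_grip in the frame of slot_right between 0.0772 and 0.081 m)) or ((horizontal distance between key_a_grip and slot_right below 0.008 m and angle between key_a_grip's own z axis and vertical below 0.1 rad and angle between the x axis of key_a_grip and the y axis of slot_right, either way round below 0.22 rad and z of key_a_grip in the frame of slot_right between 0.0772 and 0.081 m) and (horizontal distance between key_b_grip and slot_left below 0.008 m and angle between key_b_grip's own z axis and vertical below 0.1 rad and angle between the x axis of key_b_grip and the y axis of slot_left, either way round below 0.22 rad and z of key_b_grip in the frame of slot_left between 0.0772 and 0.081 m)))); the robot touches nothing.
It fails at once if the wooden stamp is moved by more than 3 cm (distance of wood_stamp from where it was at the start of the episode above 0.03 m).
It fails at once if the red kidney is moved by more than 3 cm (distance of rubber_kidney from where it was at the start of the episode above 0.03 m).
It fails at once if the small loop tool is moved by more than 3 cm (distance of loop_tool_small from where it was at the start of the episode above 0.03 m).
It fails at once if the cover is dropped: it comes down on the lower half at over 0.4 m/s (linear speed of mould_cover above 0.4 m/s and horizontal distance between cover_grip and base_top below 0.05 m and z of cover_grip in the frame of mould_base below 0.12 m).
It also fails if it takes over 72 s, if anything falls off the work surface, if the arm or the gripper's body presses on something with over 40 N, if the wrist force passes 120 N, or if a joint passes its speed limit or range.

### The arm

A 6-joint arm with a two-finger parallel gripper is mounted at the origin on a cart in front of the work surface, level with it; the furniture and walls round the work are solid. World frame = base frame: x ahead of the robot, y to its left, z up, the work surface at z = 0. Lengths are in m, angles in degrees, forces in N, time in s.
With the tool pointing down it reaches from about 0.3 to 0.75 m from the base axis. Payload 8.5 kg.
Tool frame: the origin (TCP) lies midway between the tips of the shut fingers; the grasp point (between the pads) lies 19 mm behind it; z points along the fingers, y is the direction in which the jaws open and shut (so a half turn about z gives the same grasp; the last joint's range is limited). The gripper opens to 85 mm and grips with 20 to 120 N. Pads are 22 mm wide; open, the fingers measure 114 mm over their backs; the gripper's body (76 mm by 85 mm) begins 54 mm behind the grasp point. The pads swing forward as they close: fully open they stand 13 mm farther back than shut.
Start: joints at [64.842, 21.807, 74.336, -0, 83.858, -12.336], TCP at [0.122, 0.536, 0.231] pointing down, gripper open.
Joint ranges: [-178.18, 178.18], [-50.72, 133.34], [12.68, 142.11], [-81.47, 261.47], [9.98, 163.14], [-165.26, 165.26]. Speed limits (degrees/s): [136.94, 136.94, 180, 180, 180, 180].

### API

Orientations are given as a 3x3 rotation matrix whose columns are the frame's x, y, z axes.
In Python, from rig import env gives the robot as it stands.
- The arm moves only by the shell command python3 -m inch 'ROWS' [FORCE]. ROWS is text: rows parted by semicolons, each of 5 numbers parted by spaces: the finger opening in mm, from 0 to 85.4, then the shift along the tool's x, y, z in mm, then the turn about the tool's z in degrees. In form: jaw dx dy dz turn; .... A call has 1 to 10 rows; each row is the pose to reach, as a shift and turn from the pose commanded when the call began, along the tool's axes at that moment; what a row does not reach only later rows make up. A row lasts 1/8 s, in which the tool goes at most 62.5 mm and 10.7 degrees, less where a joint would pass 70% of its speed; a pose out of reach is approached as far as the arm can. A call with a gripper value outside its range is refused whole. The fingers move at their own pace and stop on an object; FORCE is the grip in N (left out, the last holds). Time passes only in rows, so rows that repeat a pose let the fingers close. It gives the time, the measured TCP pose, the force and the opening at its end, in the units of the state.
- env.observe(): the state, without advancing time (a new reading comes with each control period).
- env.get_image(name): name is "side" or "top"; returns a dict with "color" (384x512x3 uint8, blue, green, red), "range_z" (384x512 float32, m along the optical axis (not along the pixel's ray), 0 where there is no reading), "fov_y" (degrees; the focal length in pixels is half the picture's height over the tangent of half this angle, whatever the lens; pixels are square), "cx", "cy" (the principal point, pixels), "R" (3x3) and "t" (3): a world point X has camera coordinates R X + t. Camera axes: x right, y down, z forward; pixel columns grow to the right and rows downward; lengths in m; the calibration is good to about 2 mm. A picture is of the moment at which its call begins.
- env.close_job(): hands the job in, once; it reports no verdict.
The state is a dict: "time_s": time; "q": joint angles; "qvel": joint speeds; "joint_efforts": joint torques, N m; "position": TCP position; "tool_rot": TCP orientation; "ft_force": force on the tool from outside, world axes, zero at the start; "wrist_torque": the same for the moment, N m; "grip_width": finger opening in m.
Only numpy, scipy, OpenCV 4.12 (cv2) and the standard library are available. Lean on these libraries where they do the work, as an engineer would, in place of code of your own. Each camera call takes 0.05 s, during which the arm holds its last target.

## Working session

There is one attempt and no reset: what is moved stays moved. The work goes in short steps, Python scripts to look and compute and a shell command to move; the robot and the scene stay as the last step left them, time stands still between calls to the robot, and variables do not carry over. Pictures are saved under pics/ and viewed, and the job is handed in when it is done.

```bash
ls; mkdir -p pics; python3 - <<'E'
from rig import env
import cv2, numpy as np
s=env.observe()
print({k:np.round(v,3).tolist() for k,v in s.items()})
for n in ("top","side"):
    im=env.get_image(n)
    cv2.imwrite(f"pics/{n}0.png",im["color"])
    np.savez(f"pics/{n}0.npz",**im)
    print(n,im["fov_y"],im["cx"],im["cy"],(-np.array(im["R"]).T@im["t"]).round(3), np.round(im["R"],3).tolist())
E
```

```text
pics
{'time_s': 0.0, 'q': [64.842, 21.844, 74.384, 0.001, 83.856, -12.335], 'qvel': [0.082, 0.035, 0.043, -0.018, 0.019, -0.054], 'joint_efforts': [-0.001, -44.846, -23.128, -0.0, 0.005, -0.0], 'position': [0.122, 0.536, 0.231], 'tool_rot': [[-0.975, 0.222, -0.001], [0.222, 0.975, -0.001], [0.0, -0.001, -1.0]], 'ft_force': [0.37, 0.044, 0.709], 'wrist_torque': [0.029, 0.018, -0.03], 'grip_width': 0.086}
top 45.857625182891105 260.1816566495329 196.7794707541241 [0.316 0.009 1.235] [[-0.001, -1.0, 0.006], [-0.979, -0.0, -0.206], [0.206, -0.006, -0.979]]
side 45.15955129601487 250.87585530092377 198.12641904741238 [ 0.007 -0.782  0.851] [[0.821, -0.571, 0.017], [-0.34, -0.512, -0.789], [0.459, 0.642, -0.614]]
```

View pics/top0.png

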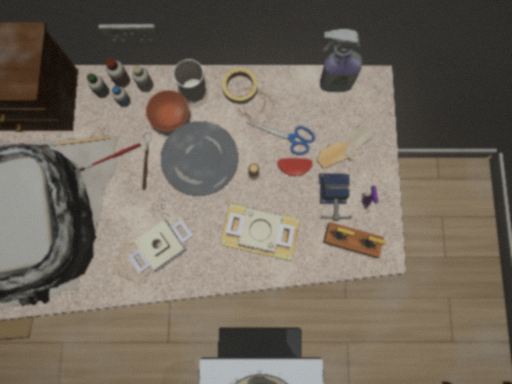

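View pics/side0.png

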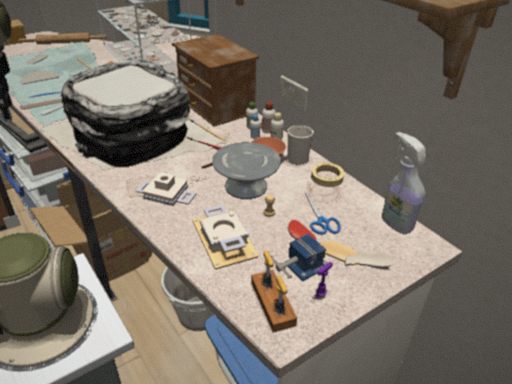

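```bash
cat > h.py <<'E'
import numpy as np, cv2
def load(n): 
    d=np.load(f"pics/{n}.npz"); return {k:d[k] for k in d.files}
def f(im): return im["color"].shape[0]/2/np.tan(np.radians(float(im["fov_y"])/2))
def proj(im,X):
    c=im["R"]@np.asarray(X,float)+im["t"]; return np.array([f(im)*c[0]/c[2]+im["cx"],f(im)*c[1]/c[2]+im["cy"]])
def cloud(im):
    z=im["range_z"]; v,u=np.mgrid[:z.shape[0],:z.shape[1]]
    c=np.stack([(u-im["cx"])*z/f(im),(v-im["cy"])*z/f(im),z],-1)
    P=(c-im["t"])@im["R"]; P[z==0]=np.nan; return P
def atz(im,uv,zw):
    d=im["R"].T@np.array([(uv[0]-im["cx"])/f(im),(uv[1]-im["cy"])/f(im),1]); o=-im["R"].T@im["t"]
    return o+d*(zw-o[2])/d[2]
def crop(im,u0,v0,u1,v1,s,fn):
    cv2.imwrite(fn,cv2.resize(im["color"][v0:v1,u0:u1],None,fx=s,fy=s,interpolation=cv2.INTER_CUBIC))
E
python3 - <<'E'
from h import *
t=load("top0");P=cloud(t)
print(f(t),proj(t,[.122,.536,.231]))
for uv in [(158,245),(150,235),(261,232),(240,245),(343,232),(373,242),(353,240),(371,195),(200,157),(40,220),(254,170),(295,166),(335,186),(300,280)]:
    print(uv,P[uv[1],uv[0]].round(3))
crop(t,120,195,310,275,4,"pics/c1.png");crop(t,310,160,400,270,6,"pics/c2.png")
E
```

```text
453.89076265038665 [  2.5018611  388.23106767]
(158, 245) [0.441 0.278 0.004]
(150, 235) [0.465 0.295 0.029]
(261, 232) [ 0.473 -0.001  0.03 ]
(240, 245) [0.44  0.056 0.009]
(343, 232) [ 0.462 -0.204  0.115]
(373, 242) [ 0.439 -0.281  0.099]
(353, 240) [ 0.451 -0.245  0.033]
(371, 195) [ 0.562 -0.286  0.084]
(200, 157) [0.659 0.157 0.105]
(40, 220) [0.478 0.505 0.207]
(254, 170) [0.636 0.018 0.06 ]
(295, 166) [ 0.663 -0.097  0.004]
(335, 186) [ 0.59  -0.196  0.07 ]
(300, 280) [ 0.348 -0.105  0.003]
```

View pics/c1.png

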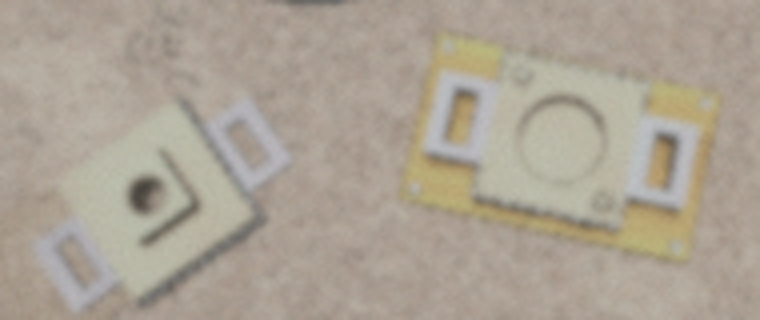

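View pics/c2.png

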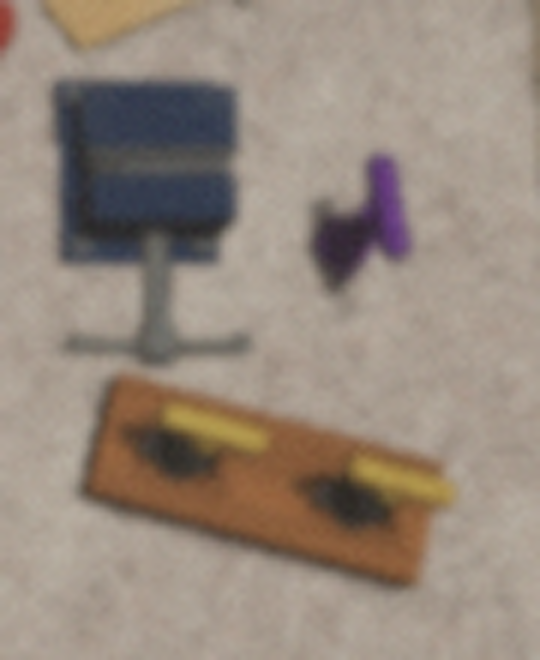

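```bash
cat > fit.py <<'E'
from h import *
from scipy.optimize import minimize
from scipy.ndimage import map_coordinates
def rect(cx,cy,w,h,z):
    c=[(cx-w/2,cy-h/2),(cx+w/2,cy-h/2),(cx+w/2,cy+h/2),(cx-w/2,cy+h/2)]
    return [(np.array([*c[i],z]),np.array([*c[(i+1)%4],z])) for i in range(4)]
M=1e-3
def lug(s,z,w,h): # lug outline without inner edge
    R=rect(0,s*68*M,56*M,40*M,z); R.pop(0 if s>0 else 2); return R+rect(0,s*68*M,w*M,h*M,z)
base_t=rect(0,0,96*M,96*M,.044)+lug(1,.044,36,15)+lug(-1,.044,36,15)+rect(0,0,118*M,200*M,.008)
cover_t=rect(0,0,96*M,96*M,.028)+lug(1,.005,34,13)+lug(-1,.005,34,13)
block=rect(0,0,56*M,150*M,.03)
key=rect(0,0,46*M,12*M,.007)   # relative to bar centre
def pts(edges,p,z0=0):
    c,s=np.cos(p[2]),np.sin(p[2]);R=np.array([[c,-s,0],[s,c,0],[0,0,1]])
    return [(R@a+[p[0],p[1],z0],R@b+[p[0],p[1],z0]) for a,b in edges]
def score(im,edges,p,z0=0,d=1.2):
    I=im["_f"];tot=0
    for a,b in pts(edges,p,z0):
        A,B=proj(im,a),proj(im,b);L=np.linalg.norm(B-A);n=max(int(L*2),6)
        t=np.linspace(.08,.92,n)[:,None];q=A+(B-A)*t;nn=np.array([-(B-A)[1],(B-A)[0]])/L
        g=[[map_coordinates(I[...,k],[(q+sg*d*nn)[:,1],(q+sg*d*nn)[:,0]],order=1) for k in range(3)] for sg in(1,-1)]
        tot+=np.linalg.norm((np.array(g[0])-np.array(g[1])).mean(1))*L
    return tot
def fit(im,edges,p0,z0=0,ds=(2.5,1.2),dz=False):
    im["_f"]=cv2.GaussianBlur(im["color"].astype(np.float32),(0,0),.7)
    p=np.array(p0,float)
    for d in ds:
        r=minimize(lambda x:-score(im,edges,x,z0,d),p,method="Nelder-Mead",options=dict(initial_simplex=[p,p+[.006,0,0],p+[0,.006,0],p+[0,0,.08]],xatol=1e-5,fatol=1e-3))
        p=r.x
    return p,-r.fun
def draw(im,items,fn,box,s):
    u0,v0,u1,v1=box
    o=cv2.resize(im["color"][v0:v1,u0:u1],None,fx=s,fy=s,interpolation=cv2.INTER_CUBIC)
    for e,p,z in items:
        for a,b in pts(e,p,z):
            A,B=[tuple(int(x) for x in ((proj(im,q)-[u0,v0]+.5)*s)) for q in(a,b)];cv2.line(o,A,B,(0,0,255),1)
    cv2.imwrite(fn,o)
E
cat > fit0.py <<'E'
from fit import *
t=load("top0");s=load("side0")
g=dict(base=(base_t,(.473,0,-.15),0),cover=(cover_t,(.45,.285,.55),0),block=(block,(.447,-.245,-.25),0),kl=(key,(.462,-.215,1.35),.109),kr=(key,(.443,-.29,1.35),.109))
out=[]
for k,(e,p,z) in g.items():
    for n,im in(("top",t),("side",s)):
        r,sc=fit(im,e,p,z); print(k,n,(r*[1e3,1e3,57.2958]).round(1),round(sc))
        if n=="top": out.append((e,r,z))
        else: out2=globals().setdefault("o2",[]);out2.append((e,r,z))
draw(t,out,"pics/f_top.png",(110,190,400,270),2.7)
draw(s,o2,"pics/f_side.png",(130,160,330,340),3.3)
E
python3 fit0.py
```

```text
base top [478.5   1.8 -12.6] 18701
base side [479.2   4.3 -11.7] 27636
cover top [458.5 285.8  34. ] 5292
cover side [470.9 275.1  16.5] 9823
block top [ 451.6 -243.9  -15.9] 9461
block side [ 447.7 -245.5  -15.6] 14887
kl top [ 467.8 -210.9   74.6] 2228
kl side [ 455.8 -215.9   74.6] 3087
kr top [ 448.3 -280.9   75.8] 2139
kr side [ 443.4 -292.1   72.6] 3393
```

View pics/f_top.png

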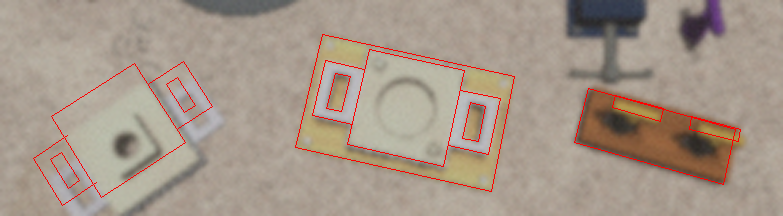

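View pics/f_side.png

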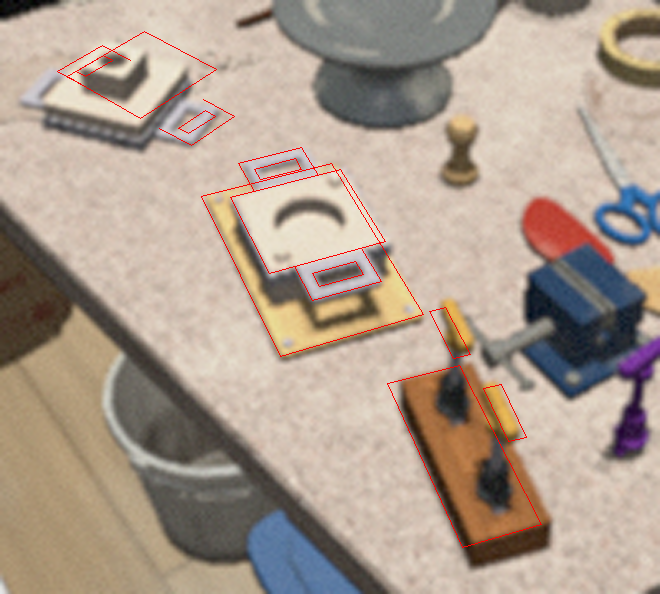

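```bash
cat > fit0.py <<'E'
from fit import *
t=load("top0");s=load("side0")
spout=rect(0,0,44*M,44*M,.056)
g=dict(base=(base_t,(.478,.002,-.21),0),cover=(cover_t,(.437,.28,.58),0),block=(block,(.447,-.245,-.28),0),kl=(key,(.462,-.207,1.31),.109),kr=(key,(.443,-.284,1.31),.109))
o={"top":[],"side":[]}
for k,(e,p,z) in g.items():
    for n,im in(("top",t),("side",s)):
        best=max((fit(im,e,np.add(p,[dx,dy,dt]),z) for dx in(-.008,0,.008) for dy in(-.008,0,.008) for dt in ((-.08,.08) if k[0]!='k' else (0,))),key=lambda r:r[1])
        r,sc=best; print(k,n,(r*[1e3,1e3,57.2958]).round(1),round(sc)); o[n].append((e,r,z))
        if k=="cover": o[n].append((spout,r,z))
draw(t,o["top"],"pics/f_top2.png",(110,190,400,270),2.7)
draw(s,o["side"],"pics/f_side2.png",(130,160,330,340),3.3)
E
python3 fit0.py
```

```text
base top [478.5   1.8 -12.6] 18701
base side [479.2   4.3 -11.7] 27636
cover top [440.2 272.6  35.7] 10580
cover side [442.5 273.9  36.3] 16386
block top [ 451.6 -243.9  -15.9] 9461
block side [ 442.6 -263.3  -15.5] 16031
kl top [ 467.8 -210.9   74.6] 2228
kl side [ 451.  -227.3   59.8] 3172
kr top [ 448.4 -280.8   75.9] 2139
kr side [ 443.4 -292.1   72.6] 3393
```

View pics/f_top2.png

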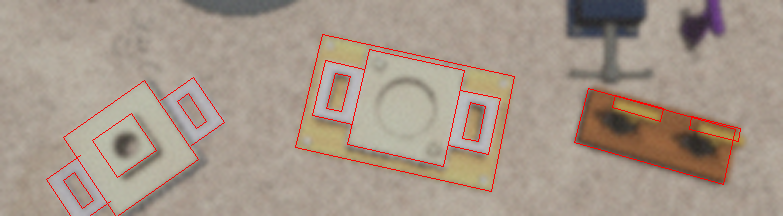

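View pics/f_side2.png

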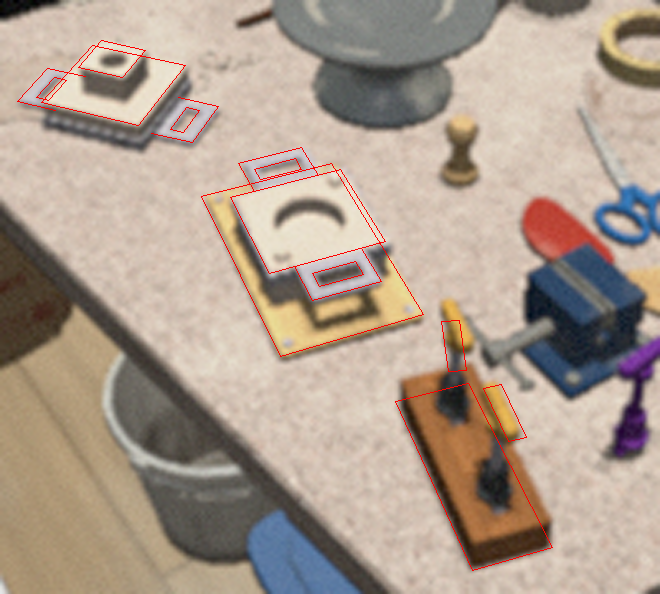

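```bash
cat > keyfit.py <<'E'
from fit import *
from itertools import product
def hull(im,p,zc,dims=(.046,.012,.014)):
    c,s=np.cos(p[2]),np.sin(p[2]);pts=[]
    for a in product((-.5,.5),repeat=3):
        l=np.array(a)*dims; pts.append(proj(im,[p[0]+c*l[0]-s*l[1],p[1]+s*l[0]+c*l[1],zc+l[2]]))
    return cv2.convexHull(np.float32(pts))[:,0]
def ymask(im):
    B,G,R=[im["color"][...,i].astype(float) for i in range(3)]
    return np.clip((np.minimum(R,G)-B)/80.,0,1)
def rast(h,box,S=8):
    u0,v0,u1,v1=box;m=np.zeros(((v1-v0)*S,(u1-u0)*S),np.uint8)
    cv2.fillPoly(m,[np.int32(((h-[u0,v0]+.5)*S).round())],255)
    return cv2.GaussianBlur(cv2.resize(m,(u1-u0,v1-v0),interpolation=cv2.INTER_AREA).astype(float)/255,(0,0),.8)
def kfit(im,p0,zc,box,mask):
    u0,v0,u1,v1=box;Y=mask[v0:v1,u0:u1]
    def cost(x):
        m=rast(hull(im,x,zc),box); a=(m*Y).sum()/(m*m).sum(); return ((Y-a*m)**2).sum()
    p=np.array(p0,float)
    for k in range(2):
        r=minimize(cost,p,method="Nelder-Mead",options=dict(initial_simplex=[p,p+[.005,0,0],p+[0,.005,0],p+[0,0,.1]],xatol=1e-5,fatol=1e-5));p=r.x
    return p,r.fun
E
python3 - <<'E'
from keyfit import *
t=load("top0");s=load("side0")
for nm,p in (("kl",(.4625,-.2054,1.30)),("kr",(.441,-.282,1.30))):
  for n,im in (("top",t),("side",s)):
    c=proj(im,[*p[:2],.109]).astype(int);box=(c[0]-20,c[1]-20,c[0]+20,c[1]+20)
    m=ymask(im); r=kfit(im,p,.109,box,m); print(nm,n,c,(r[0]*[1e3,1e3,57.3]).round(1),round(r[1],2),m[box[1]:box[3],box[0]:box[2]].sum().round(1))
    draw(im,[(key,r[0],.109)],f"pics/k_{nm}_{n}.png",box,9)
import os
a=[cv2.imread(f"pics/k_{k}_{n}.png") for k in("kl","kr") for n in("top","side")]
cv2.imwrite("pics/k_all.png",cv2.resize(np.vstack([np.hstack(a[:2]),np.hstack(a[2:])]),(600,600)))
E
```

```text
kl top [343 232] [ 466.2 -212.2   71.7] 97.03 426.6
kl side [265 258] [ 469.3 -205.8   68.7] 163.42 470.2
kr top [374 240] [ 444.9 -285.6   68.3] 83.82 397.7
kr side [278 284] [ 444.2 -279.7   82.6] 164.17 501.2
```

View pics/k_all.png

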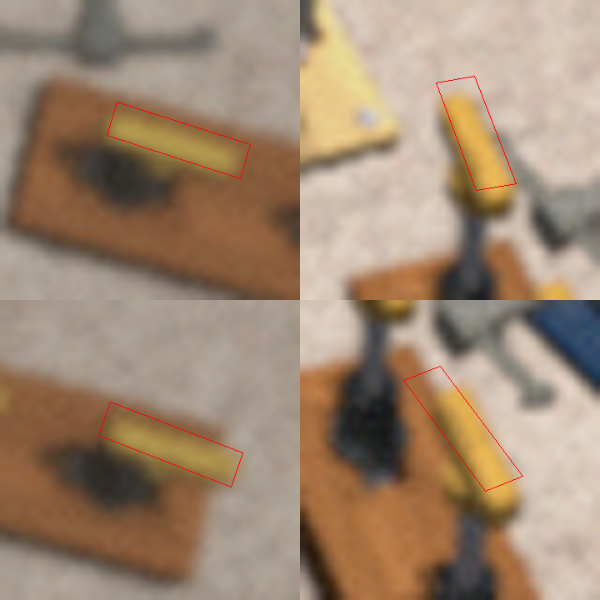

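```bash
python3 - <<'E'
from keyfit import *
t=load("top0");s=load("side0")
print("top bar",t["color"][230,346],"wood",t["color"][246,350],"table",t["color"][260,300])
print("side bar",s["color"][260,268],s["color"][285,281],"wood",s["color"][300,268],"tab",s["color"][285,240], "board", s["color"][255,248])
import keyfit
def mk(im,side):
    B,G,R=[im["color"][...,i].astype(float) for i in range(3)]
    return np.clip((G-B-(40 if side else 30))/(60 if side else 40),0,1)*(G/R>.62)
a=[]
for nm,p in (("kl",(.4625,-.2054,1.30)),("kr",(.441,-.282,1.30))):
  for n,im in (("top",t),("side",s)):
    c=proj(im,[*p[:2],.109]).astype(int);w=13 if n=="side" else 18;box=(c[0]-w,c[1]-w,c[0]+w,c[1]+w)
    m=mk(im,n=="side"); r=kfit(im,p,.109,box,m); print(nm,n,c,(r[0]*[1e3,1e3,57.3]).round(1),round(r[1],2),m[box[1]:box[3],box[0]:box[2]].sum().round(1))
    h=hull(im,r[0],.109)
    for src in (im["color"],np.dstack([m*255]*3).astype(np.uint8)):
        o=cv2.resize(src[box[1]:box[3],box[0]:box[2]],(200,200)); k=200/(2*w)
        cv2.polylines(o,[np.int32((h-box[:2]+.5)*k)],True,(0,0,255),1); a.append(o)
cv2.imwrite("pics/k_all2.png",np.vstack([np.hstack(a[:4]),np.hstack(a[4:])]))
E
```

```text
top bar [ 76 146 173] wood [ 62  93 139] table [151 162 173]
side bar [ 67 143 185] [ 77 164 214] wood [ 59 106 166] tab [200 214 224] board [139 202 233]
kl top [343 232] [ 466.  -212.    72.4] 8.53 95.4
kl side [265 258] [ 470.5 -203.6   65.9] 16.29 57.2
kr top [374 240] [ 444.3 -286.8   73.9] 10.41 78.8
kr side [278 284] [ 445.6 -282.    70. ] 17.42 76.6<stdin>:8: RuntimeWarning: divide by zero encountered in divide
<stdin>:8: RuntimeWarning: invalid value encountered in divide
```

View pics/k_all2.png

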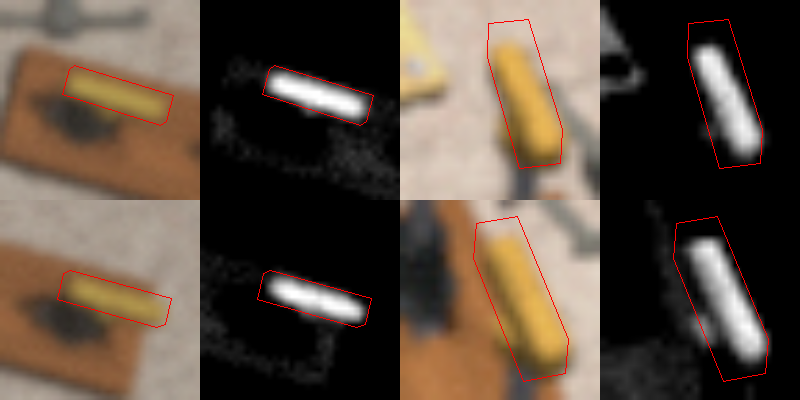

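```bash
cat > kc.py <<'E'
from keyfit import *
def mk(im,side):
    B,G,R=[im["color"][...,i].astype(float) for i in range(3)]
    return np.clip((G-B-(35 if side else 30))/(60 if side else 40),0,1)*(G/np.maximum(R,1)>.62)
def bar(im,side,p,zc=.109,w=None):
    c=proj(im,[*p[:2],zc]).astype(int);w=w or (14 if side else 18);u0,v0=c-w
    m=(mk(im,side)>.35).astype(np.uint8);sub=np.zeros_like(m);sub[v0:v0+2*w,u0:u0+2*w]=m[v0:v0+2*w,u0:u0+2*w]
    n,lab,st,cen=cv2.connectedComponentsWithStats(sub);i=1+np.argmax(st[1:,4])
    W=mk(im,side)*cv2.dilate((lab==i).astype(np.uint8),np.ones((3,3)))
    v,u=np.mgrid[:W.shape[0],:W.shape[1]]
    uv=np.array([(W*u).sum(),(W*v).sum()])/W.sum()
    # dewarp all px to plane and PCA
    ys,xs=np.nonzero(W>0);Q=np.array([atz(im,(x,y),zc)[:2] for x,y in zip(xs,ys)]);ww=W[ys,xs]
    C=np.cov(Q.T,aweights=ww);e,V=np.linalg.eigh(C);d=V[:,1]*np.sign(V[1,1])
    return atz(im,uv,zc)[:2],np.degrees(np.arctan2(d[1],d[0])),np.sqrt(12*e[1]),uv,st[i,4]
E
python3 - <<'E'
from kc import *
t=load("top0");s=load("side0")
for nm,p in (("kl",(.4625,-.2054)),("kr",(.441,-.282))):
  for n,im in (("top",t),("side",s)):
    a=bar(im,n=="side",p); print(nm,n,(a[0]*1e3).round(1),round(a[1],1),"len",round(a[2]*1e3,1),a[3].round(1),a[4])
E
```

```text
kl top [ 465.8 -212. ] 72.7 len 43.2 [345.7 230.7] 82
kl side [ 469.4 -207. ] 70.9 len 44.3 [268.2 257.7] 63
kr top [ 443.8 -287.7] 72.0 len 39.8 [376.4 239.5] 75
kr side [ 445.7 -284.2] 69.4 len 43.0 [280.8 283.9] 89
```

```bash
cat > go.py <<'E'
# usage: go.py x y z yaw(jaw axis, deg)   -> deltas in tool axes (mm, deg); x,y,z in mm
import sys,numpy as np
from rig import env
s=env.observe();R=np.array(s["tool_rot"]);p=np.array(s["position"])*1e3
yaw=np.degrees(np.arctan2(R[1,1],R[0,1]))
print("now",p.round(1),"yaw",round(yaw,2),"tilt",np.degrees(np.arccos(-R[2,2])).round(2),"F",np.round(s["ft_force"],1),"T",np.round(s["wrist_torque"],2),"w",round(s["grip_width"]*1e3,1),"t",round(s["time_s"],2),"q6",round(s["q"][5],1))
if len(sys.argv)>3:
    x,y,z,w=map(float,sys.argv[1:5]); d=R.T@(np.array([x,y,z])-p)
    t=(-(w-yaw)+90)%180-90
    print("dx dy dz turn",d.round(1),round(t,1))
E
python3 - <<'E'
from h import *
P=cloud(load("top0"))
m=(P[...,1]>.36)&(P[...,0]>.1)&(P[...,0]<.7); print("pot max z",np.nanpercentile(P[...,2][m],[90,99,100]),"ymin of z>.1",np.nanmin(P[...,1][m&(P[...,2]>.1)]), "x range", np.nanmin(P[...,0][m&(P[...,2]>.1)]),np.nanmax(P[...,0][m&(P[...,2]>.1)]))
E
python3 go.py 441 273 200 36
```

```text
pot max z [0.20755594 0.21438047 0.22265032] ymin of z>.1 0.4222346427931682 x range 0.29363793512307007 0.6768034426211823
now [122.  536.  230.8] yaw 77.18 tilt 0.07 F [-0.7 -0.8  0.6] T [-0.06  0.02 -0.02] w 85.5 t 0.1 q6 -12.3
dx dy dz turn [-369.5 -185.6   30.9] 41.2
```

```bash
python3 -m inch '85 0 0 -60 0; 85 -369.5 -185.6 -60 41.2; 85 -369.5 -185.6 -60 41.2; 85 -369.5 -185.6 -60 41.2; 85 -369.5 -185.6 -60 41.2; 85 -369.5 -185.6 -60 41.2; 85 -369.5 -185.6 -60 41.2; 85 -369.5 -185.6 -60 41.2; 85 -369.5 -185.6 30 41.2; 85 -369.5 -185.6 80 41.2' 60; python3 go.py 441 273 100 36; python3 - <<'E'
from rig import env
import cv2, numpy as np
from h import *
for n in ("top","side"):
    im=env.get_image(n); np.savez(f"pics/{n}1.npz",**im)
    p=np.array(env.observe()["position"]); c=proj(im,p).astype(int); print(c)
    crop(im,max(c[0]-50,0),max(c[1]-50,0),c[0]+50,c[1]+50,5,f"pics/{n}1.png")
a=[cv2.resize(cv2.imread(f"pics/{n}1.png"),(400,400)) for n in("top","side")]
cv2.imwrite("pics/a1.png",np.hstack(a))
E
```

```text
time_s: 1.35
position: [0.4414, 0.2727, 0.1647]
tool_rot: [[-0.586, 0.81, 0.001], [0.81, 0.586, 0.0], [-0.0, 0.001, -1.0]]
ft_force: [0.8, 0.9, -0.4]
grip_width: 0.085
now [441.4 272.7 164.7] yaw 35.91 tilt 0.05 F [ 0.8  0.9 -0.4] T [-0.01 -0.01 -0.  ] w 85.0 t 1.35 q6 -17.3
dx dy dz turn [ 0.5 -0.2 64.7] -0.1
[146 240]
[158 147]
```

View pics/a1.png

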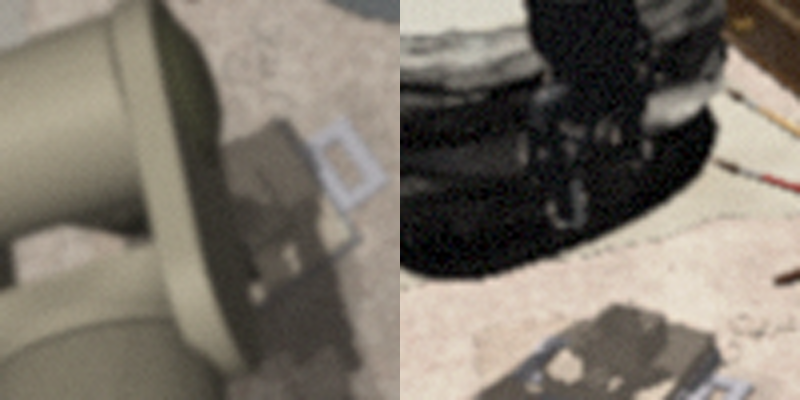

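```bash
python3 -m inch '85 0 0 60 0; 85 0 0 115 0; 85 0 0 132 0; 85 0 0 135.5 0; 85 0 0 135.5 0' ; python3 go.py; python3 - <<'E'
from rig import env
import cv2, numpy as np
from h import *
print(np.round(env.observe()["q"],1))
im=env.get_image("side"); crop(im,120,120,220,220,6,"pics/s2.png")
E
```

```text
time_s: 2.08
position: [0.4423, 0.2738, 0.0325]
tool_rot: [[-0.588, 0.809, 0.003], [0.809, 0.588, 0.001], [-0.001, 0.003, -1.0]]
ft_force: [-0.1, -0.9, 1.0]
grip_width: 0.0851
now [442.3 273.8  32.5] yaw 35.99 tilt 0.16 F [-0.1 -0.9  1. ] T [ 0.02 -0.08  0.04] w 85.1 t 2.08 q6 -17.3
[ 18.7  32.4  94.6  -0.   52.8 -17.3]
```

View pics/s2.png

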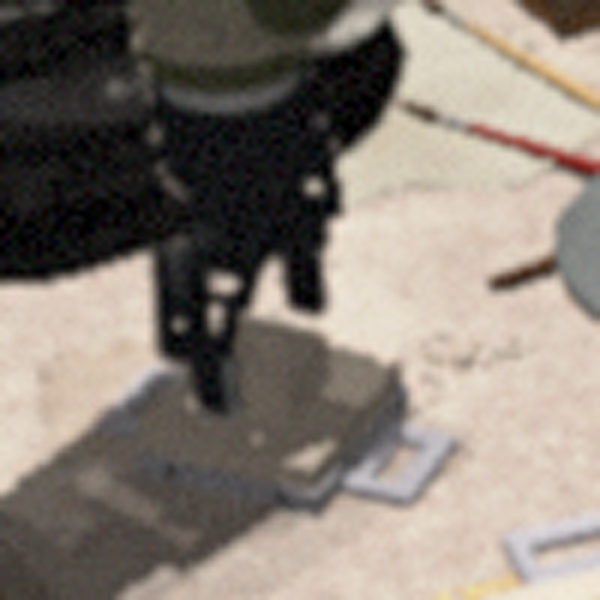

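```bash
python3 -m inch '50 0 0 0 0; 40 0 0 2 0; 40 0 0 2 0; 40 0 0 2 0; 40 0 0 2 0; 40 0 0 2 0; 40 0 0 2 0' 60; python3 go.py
```

```text
time_s: 3.0
position: [0.4412, 0.2733, 0.0292]
tool_rot: [[-0.588, 0.809, 0.0], [0.809, 0.588, 0.0], [-0.0, 0.0, -1.0]]
ft_force: [-2.1, -0.9, 6.0]
grip_width: 0.0432
now [441.2 273.3  29.2] yaw 35.98 tilt 0.02 F [-2.1 -0.9  6. ] T [-0.22  0.31  0.02] w 43.2 t 3.0 q6 -17.3
```

Gripped at 43 mm (spout is 44). Lift.

```bash
python3 -m inch '40 0 0 -20 0; 40 0 0 -60 0; 40 0 0 -110 0; 40 0 0 -150 0; 40 0 0 -150 0' ; python3 go.py 479 3 179 -12.3; python3 - <<'E'
from rig import env
import cv2, numpy as np
from h import *
for n in ("top","side"):
    im=env.get_image(n); np.savez(f"pics/{n}3.npz",**im)
    p=np.array(env.observe()["position"]); c=proj(im,p).astype(int); print(c)
    crop(im,max(c[0]-50,0),max(c[1]-50,0),c[0]+50,c[1]+50,5,f"pics/{n}3.png")
a=[cv2.resize(cv2.imread(f"pics/{n}3.png"),(400,400)) for n in("top","side")]
cv2.imwrite("pics/a3.png",np.hstack(a))
E
```

```text
time_s: 3.62
position: [0.4418, 0.2736, 0.1804]
tool_rot: [[-0.588, 0.809, 0.004], [0.809, 0.588, 0.001], [-0.001, 0.004, -1.0]]
ft_force: [-0.0, -0.4, -6.6]
grip_width: 0.0429
now [441.8 273.6 180.4] yaw 35.98 tilt 0.24 F [-0.  -0.4 -6.6] T [-0.   -0.02  0.01] w 42.9 t 3.62 q6 -17.3
dx dy dz turn [-240.8 -128.9    1.2] 48.3
[143 237]
[158 142]
```

View pics/a3.png

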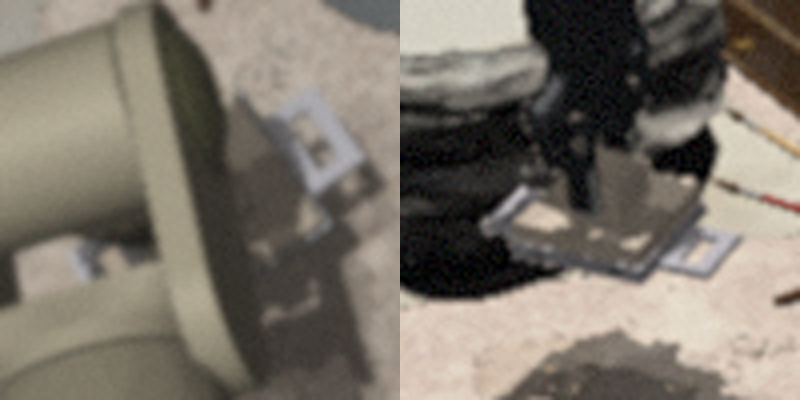

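```bash
python3 -m inch '40 -45 -24 0 9; 40 -90 -48 0 18; 40 -135 -72 0 27; 40 -180 -96 0 36; 40 -220 -118 0 44; 40 -240.8 -128.9 0 48.3; 40 -240.8 -128.9 20 48.3; 40 -240.8 -128.9 40 48.3; 40 -240.8 -128.9 40 48.3' ; python3 go.py 479 3 139 -12.3; cat > snap.py <<'E'
import sys
from rig import env
from h import *
k=sys.argv[1]; w=int(sys.argv[2]) if len(sys.argv)>2 else 45
p=np.array(env.observe()["position"])
if len(sys.argv)>5: p=np.array([float(a) for a in sys.argv[3:6]])/1e3
o=[]
for n in ("top","side"):
    im=env.get_image(n); np.savez(f"pics/{n}{k}.npz",**im)
    c=proj(im,p).astype(int); c=np.clip(c,w,[511-w,383-w]); print(n,"crop origin",c-w,"scale",400/(2*w))
    crop(im,c[0]-w,c[1]-w,c[0]+w,c[1]+w,5,f"pics/t.png"); o.append(cv2.resize(cv2.imread("pics/t.png"),(400,400)))
cv2.imwrite(f"pics/a{k}.png",np.hstack(o))
E
python3 snap.py 4 55
```

```text
time_s: 4.85
position: [0.4766, 0.003, 0.136]
tool_rot: [[0.214, 0.977, -0.007], [0.977, -0.214, 0.002], [0.0, -0.007, -1.0]]
ft_force: [0.2, 0.3, -5.5]
grip_width: 0.043
now [476.6   3.  136. ] yaw -12.34 tilt 0.41 F [ 0.2  0.3 -5.5] T [-0.02  0.01  0.03] w 43.0 t 4.85 q6 -1.6
dx dy dz turn [ 0.5  2.3 -3. ] -0.0
top crop origin [204 169] scale 3.6363636363636362
side crop origin [166 144] scale 3.6363636363636362
```

View pics/a4.png

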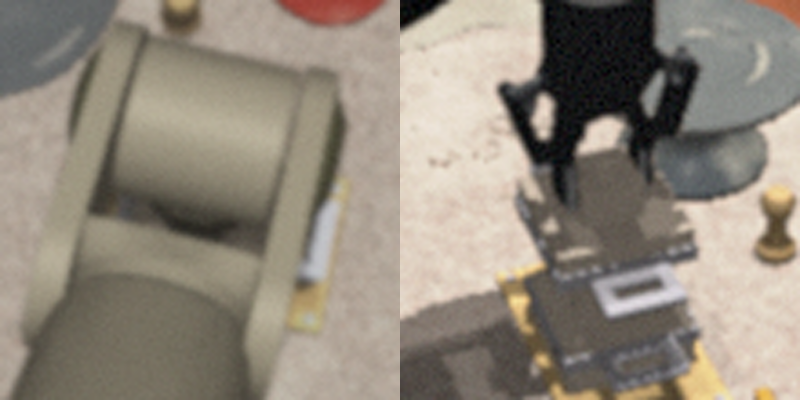

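```bash
python3 -m inch '40 0 1 0 0; 40 0 1 15 0; 40 0 1 30 0; 40 0 1 43 0; 40 0 1 43 0;40 0 1 43 0' ; python3 go.py 479 3 89 -12.2; python3 snap.py 5 30
cat > f5.py <<'E'
from fit import *
import sys
k=sys.argv[1]; z0=float(sys.argv[2]); s=load("side"+k)
lugm=[e for e in lug(-1,.005,34,13)]
front=[rect(0,0,96*M,96*M,.028)[i] for i in (0,)]+[(np.array([-.048,-.048,0]),np.array([.048,-.048,0]))]
for e in (lugm+front,lugm):
    r=max((fit(s,e,np.add((.479,.003,-.213),[dx,dy,0]),z0,ds=(1.8,1.2)) for dx in(-.004,0,.004) for dy in(-.004,0,.004)),key=lambda r:r[1])
    print("cover",(r[0]*[1e3,1e3,57.3]).round(1),r[1])
    # seen range
draw(s,[(lugm+front,r[0],z0)],"pics/f5.png",(180,160,260,260),7)
E
python3 f5.py 5 .060
```

```text
time_s: 5.7
position: [0.4797, 0.0024, 0.0963]
tool_rot: [[0.213, 0.977, 0.001], [0.977, -0.213, -0.0], [-0.0, 0.001, -1.0]]
ft_force: [-0.7, 0.7, -5.5]
grip_width: 0.0428
now [479.7   2.4  96.3] yaw -12.32 tilt 0.06 F [-0.7  0.7 -5.5] T [-0.03 -0.02 -0.03] w 42.8 t 5.7 q6 -1.6
dx dy dz turn [ 0.4 -0.8  7.3] -0.1
top crop origin [229 195] scale 6.666666666666667
side crop origin [192 181] scale 6.666666666666667
cover [484.1   8.2 -12.2] 13942.516983811474
cover [483.8   7.6 -12.2] 10866.142504839041
```

View pics/f5.png

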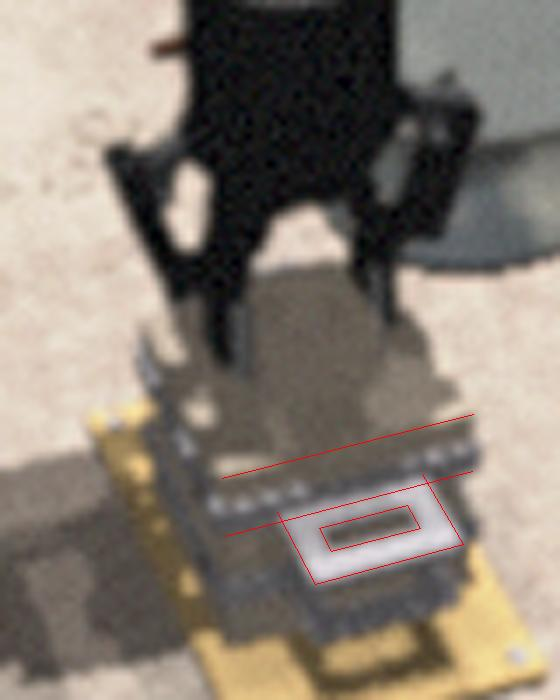

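```bash
python3 f5.py 5 .0671; python3 go.py 479 3 89 -12.2
```

```text
cover [479.9   1.6 -12.3] 14099.774498590028
cover [479.6   1.2 -12.1] 10975.43896947902
now [479.6   2.4  96.4] yaw -12.32 tilt 0.07 F [-0.1  0.1 -4.8] T [ 0.06  0.02 -0.03] w 42.9 t 5.8 q6 -1.6
dx dy dz turn [ 0.4 -0.7  7.4] -0.1
```

```bash
python3 -m inch '40 1.2 -0.7 5 0; 40 1.2 -0.7 10 -0.1; 40 1.2 -0.7 14 -0.1; 40 1.2 -0.7 14 -0.1; 40 1.2 -0.7 14 -0.1' ; python3 go.py 479 3.8 82 -12.2; python3 snap.py 6 30;
```

```text
time_s: 6.42
position: [0.4789, 0.0038, 0.0818]
tool_rot: [[0.212, 0.977, 0.0], [0.977, -0.212, -0.0], [-0.0, 0.0, -1.0]]
ft_force: [-0.4, 0.6, -5.6]
grip_width: 0.0433
now [478.9   3.8  81.8] yaw -12.22 tilt 0.01 F [-0.4  0.6 -5.6] T [ 0.05 -0.01  0.  ] w 43.3 t 6.42 q6 -1.5
dx dy dz turn [ 0.   0.1 -0.2] -0.0
top crop origin [229 197] scale 6.666666666666667
side crop origin [192 185] scale 6.666666666666667
```

View pics/a6.png

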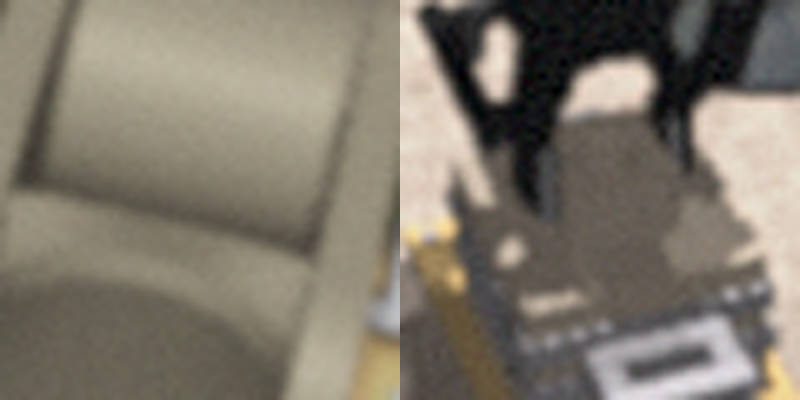

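```bash
python3 f5.py 6 .0526
```

```text
cover [478.2   3.1 -11.5] 14478.560803769815
cover [478.8   2.5 -12. ] 11256.223828291344
```

View pics/f5.png

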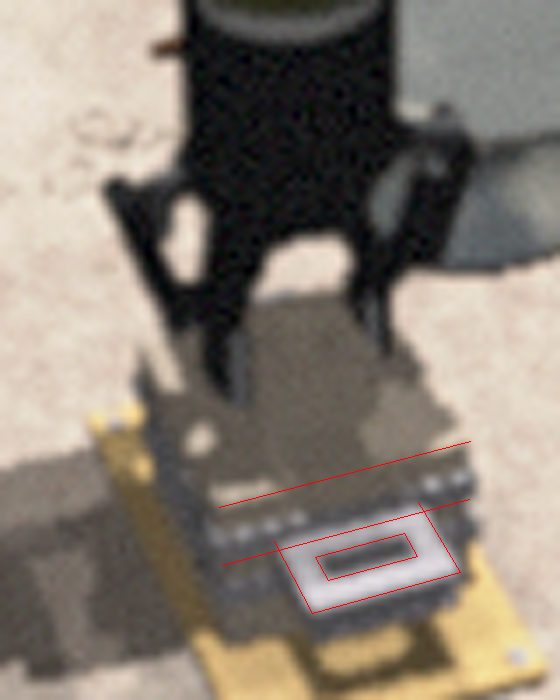

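```bash
python3 -m inch '40 0.8 0 1.5 0; 40 0.8 0 3 0; 40 0.8 0 4.5 0; 40 0.8 0 4.5 0' ; python3 go.py; python3 -m inch '40 0 0 1 0; 40 0 0 2 0; 40 0 0 3 0;40 0 0 3 0; 40 0 0 3 0' ; python3 go.py
```

```text
time_s: 7.02
position: [0.479, 0.0046, 0.0772]
tool_rot: [[0.212, 0.977, -0.0], [0.977, -0.212, 0.0], [-0.0, -0.0, -1.0]]
ft_force: [0.0, 0.7, -6.5]
grip_width: 0.0427
now [479.    4.6  77.2] yaw -12.22 tilt 0.01 F [ 0.   0.7 -6.5] T [ 0.01 -0.01  0.02] w 42.7 t 7.03 q6 -1.4
time_s: 7.65
position: [0.479, 0.0046, 0.0743]
tool_rot: [[0.212, 0.977, 0.0], [0.977, -0.212, -0.0], [-0.0, 0.0, -1.0]]
ft_force: [0.1, -0.5, -5.3]
grip_width: 0.0429
now [479.    4.6  74.3] yaw -12.22 tilt 0.0 F [ 0.1 -0.5 -5.3] T [ 0.01 -0.08 -0.01] w 42.9 t 7.65 q6 -1.4
```

```bash
python3 -m inch '40 0 0 0.7 0; 40 0 0 1.3 0; 40 0 0 1.3 0; 40 0 0 1.3 0' ; python3 go.py;  python3 -m inch '40 0 0 0.4 0; 40 0 0 0.8 0; 40 0 0 0.8 0'; python3 go.py
```

```text
time_s: 8.15
position: [0.4791, 0.0046, 0.0732]
tool_rot: [[0.212, 0.977, 0.0], [0.977, -0.212, -0.0], [-0.0, 0.0, -1.0]]
ft_force: [-1.8, 0.1, 0.1]
grip_width: 0.043
now [479.1   4.6  73.2] yaw -12.22 tilt 0.02 F [-1.8  0.1  0.1] T [0.05 0.19 0.03] w 43.0 t 8.15 q6 -1.4
time_s: 8.52
position: [0.4791, 0.0046, 0.0732]
tool_rot: [[0.212, 0.977, 0.001], [0.977, -0.212, -0.0], [-0.0, 0.001, -1.0]]
ft_force: [-4.9, -0.2, 10.8]
grip_width: 0.0428
now [479.1   4.6  73.2] yaw -12.22 tilt 0.04 F [-4.9 -0.2 10.8] T [ 0.12  0.87 -0.03] w 42.8 t 8.53 q6 -1.4
```

```bash
python3 -m inch '43 0 0 -0.7 0; 60 0 0 -0.7 0; 80 0 0 -0.7 0; 80 0 0 -0.7 0; 80 0 0 -20 0; 80 0 0 -70 0; 80 0 0 -130 0;80 0 0 -170 0;80 0 0 -170 0' ; python3 go.py 467 -209.5 240 -17
```

```text
time_s: 9.65
position: [0.48, 0.0044, 0.2449]
tool_rot: [[0.212, 0.977, 0.006], [0.977, -0.212, -0.002], [-0.0, 0.006, -1.0]]
ft_force: [0.5, -0.4, -0.3]
grip_width: 0.08
now [480.    4.4 244.9] yaw -12.21 tilt 0.36 F [ 0.5 -0.4 -0.3] T [ 0.05 -0.02 -0.04] w 80.0 t 9.65 q6 -1.4
dx dy dz turn [-211.8   32.5    5.2] 4.8
```

```bash
python3 -m inch '40 -60 9 0 0; 40 -120 18 0 4; 40 -180 27 0 4.8; 40 -211.8 32.5 0 4.8; 40 -211.8 32.5 0 4.8' ; python3 go.py; python3 snap.py 7 45 479 4 60
cat > f7.py <<'E'
from fit import *
import sys
k=sys.argv[1]
sets=dict(top=rect(0,0,96*M,96*M,.028)+lug(1,.005,34,13)+lug(-1,.005,34,13),spout=rect(0,0,44*M,44*M,.056),board=rect(0,0,118*M,200*M,-.036))
for n in("top","side"):
    im=load(n+k)
    for nm,e in sets.items():
        r=max((fit(im,e,np.add((.479,.004,-.213),[dx,dy,0]),.044,ds=(1.8,1.2)) for dx in(-.004,0,.004) for dy in(-.004,0,.004)),key=lambda r:r[1])
        print(n,nm,(r[0]*[1e3,1e3,57.3]).round(1),round(r[1]))
E
python3 f7.py 7
```

```text
time_s: 10.28
position: [0.4654, -0.211, 0.2405]
tool_rot: [[0.296, 0.955, -0.002], [0.955, -0.296, 0.002], [0.001, -0.003, -1.0]]
ft_force: [0.2, 0.7, -0.1]
grip_width: 0.04
now [ 465.4 -211.   240.5] yaw -17.21 tilt 0.15 F [ 0.2  0.7 -0.1] T [ 0.04 -0.01 -0.02] w 40.0 t 10.28 q6 -20.5
top crop origin [214 183] scale 4.444444444444445
side crop origin [177 176] scale 4.444444444444445
top top [477.3   2.1 -12.6] 16993
top spout [466.6  10.1   5.7] 2417
top board [477.8  10.6 -12.6] 5957
side top [480.2   2.8 -13.3] 25707
side spout [479.8   3.  -13.4] 4989
side board [493.5  14.7 -14.4] 10404
```

View pics/a7.png

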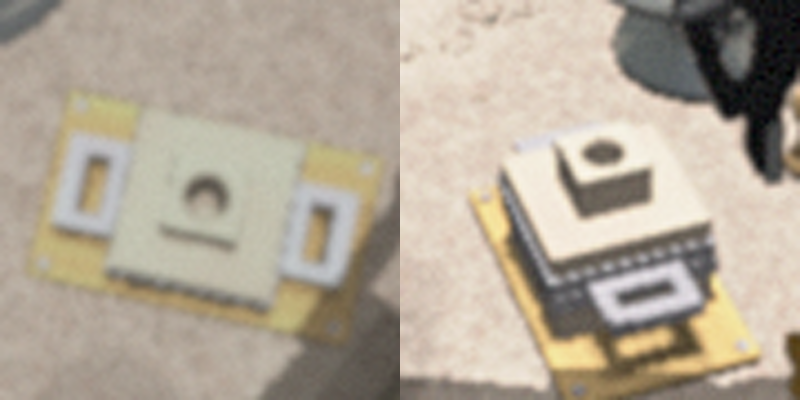

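```bash
python3 go.py 467 -209.5 90 -15.8
```

```text
now [ 465.6 -208.8  241.2] yaw -17.04 tilt 0.13 F [0.7 1.1 0.3] T [ 0.02 -0.13 -0.06] w 39.7 t 10.38 q6 -20.4
dx dy dz turn [ -0.4   1.8 151.2] -1.2
```

```bash
python3 -m inch '40 -0.4 1.5 50 -1.2; 40 -0.4 1.5 90 -1.2; 40 -0.4 1.5 90 -1.2; 40 -0.4 1.5 90 -1.2' ; python3 go.py 467 -209.5 90 -15.8; python3 snap.py 8 25 467 -209.5 109
```

```text
time_s: 10.88
position: [0.468, -0.2099, 0.1537]
tool_rot: [[0.272, 0.962, 0.002], [0.962, -0.272, -0.001], [-0.001, 0.002, -1.0]]
ft_force: [-0.5, 0.3, -0.0]
grip_width: 0.0397
now [ 468.  -209.9  153.7] yaw -15.77 tilt 0.12 F [-0.5  0.3 -0. ] T [ 0.01 -0.02  0.01] w 39.7 t 10.88 q6 -21.6
dx dy dz turn [ 0.1 -1.2 63.7] 0.0
top crop origin [319 205] scale 8.0
side crop origin [242 233] scale 8.0
```

View pics/a8.png

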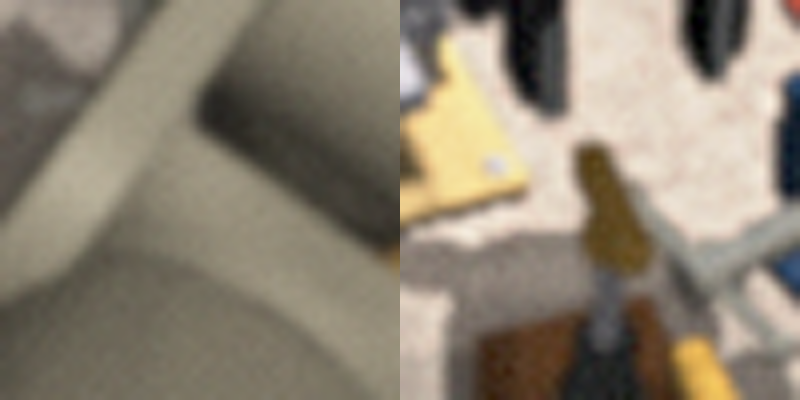

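```bash
python3 -m inch '40 0 -1 35 0; 40 0 -1 60 0; 40 0 -1 63.5 0; 40 0 -1 63.5 0;40 0 -1 63.5 0' ; python3 go.py 467 -209.5 90 -15.8; python3 snap.py 9 25 467 -209.5 109
```

```text
time_s: 11.6
position: [0.4669, -0.2102, 0.09]
tool_rot: [[0.273, 0.962, 0.002], [0.962, -0.273, -0.002], [-0.001, 0.002, -1.0]]
ft_force: [-0.5, 0.4, 0.3]
grip_width: 0.0403
now [ 466.9 -210.2   90. ] yaw -15.82 tilt 0.14 F [-0.5  0.4  0.3] T [ 0.01  0.03 -0.04] w 40.3 t 11.6 q6 -21.7
dx dy dz turn [ 0.7 -0.1 -0. ] -0.0
top crop origin [319 205] scale 8.0
side crop origin [242 233] scale 8.0
```

View pics/a9.png

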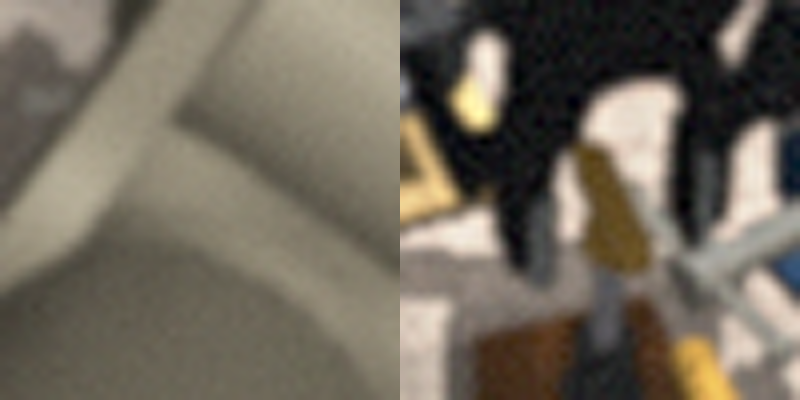

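Bar (~612,200) lies between the tips (540 and 705). Close.

```bash
python3 -m inch '20 0 0 0 0; 8 0 0 0 0; 8 0 0 0 0; 8 0 0 0 0; 8 0 0 0 0; 8 0 0 0 0' 60; python3 go.py; python3 snap.py 10 20 467 -209.5 109
```

```text
time_s: 12.45
position: [0.4663, -0.2099, 0.0887]
tool_rot: [[0.273, 0.962, 0.0], [0.962, -0.273, -0.0], [-0.0, 0.0, -1.0]]
ft_force: [0.9, 0.2, 0.5]
grip_width: 0.0113
now [ 466.3 -209.9   88.7] yaw -15.82 tilt 0.01 F [0.9 0.2 0.5] T [-0.05 -0.11  0.05] w 11.3 t 12.45 q6 -21.7
top crop origin [324 210] scale 10.0
side crop origin [247 238] scale 10.0
```

View pics/a10.png

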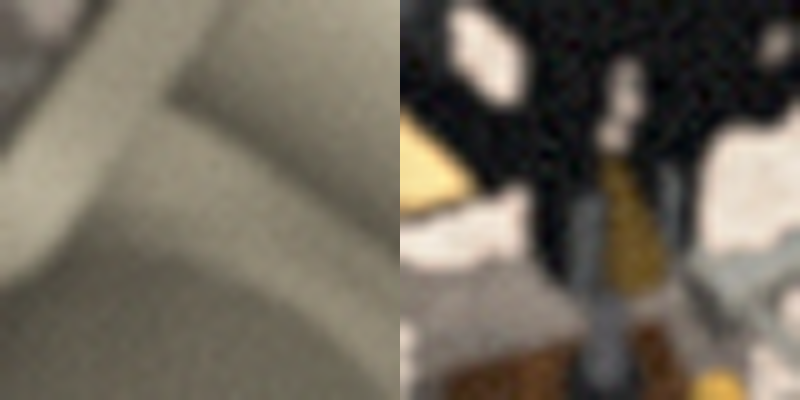

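```bash
python3 -m inch '8 0 0 -10 0; 8 0 0 -40 0; 8 0 0 -80 0; 8 0 0 -110 0; 8 0 0 -110 0' ; python3 go.py 464.2 -63.4 199 77.5
```

```text
time_s: 13.18
position: [0.4668, -0.2102, 0.201]
tool_rot: [[0.273, 0.962, 0.004], [0.962, -0.273, -0.003], [-0.002, 0.004, -1.0]]
ft_force: [-0.9, -0.3, -2.0]
grip_width: 0.011
now [ 466.8 -210.2  201. ] yaw -15.81 tilt 0.26 F [-0.9 -0.3 -2. ] T [-0.01  0.06  0.02] w 11.0 t 13.18 q6 -21.7
dx dy dz turn [140.5 -42.5   1.6] 86.7
```

```bash
python3 -m inch '8 15 -4 0 10; 8 30 -9 0 20; 8 45 -13 0 30; 8 60 -18 0 40; 8 80 -24 0 50; 8 100 -30 0 60; 8 120 -36 0 70; 8 140.5 -42.5 0 80; 8 140.5 -42.5 0 86.7; 8 140.5 -42.5 0 86.7' ; python3 go.py 464.2 -63.4 199 77.5; python3 snap.py 11 30 464 -63 150
```

```text
time_s: 14.42
position: [0.4632, -0.0627, 0.1979]
tool_rot: [[0.977, -0.215, -0.002], [-0.215, -0.977, 0.001], [-0.002, -0.0, -1.0]]
ft_force: [0.6, 0.2, -0.4]
grip_width: 0.011
now [463.2 -62.7 197.9] yaw -102.44 tilt 0.11 F [ 0.6  0.2 -0.4] T [-0.04 -0.03 -0.05] w 11.0 t 14.43 q6 80.2
dx dy dz turn [ 1.1  0.4 -1.1] 0.1
top crop origin [257 199] scale 6.666666666666667
side crop origin [201 180] scale 6.666666666666667
```

View pics/a11.png

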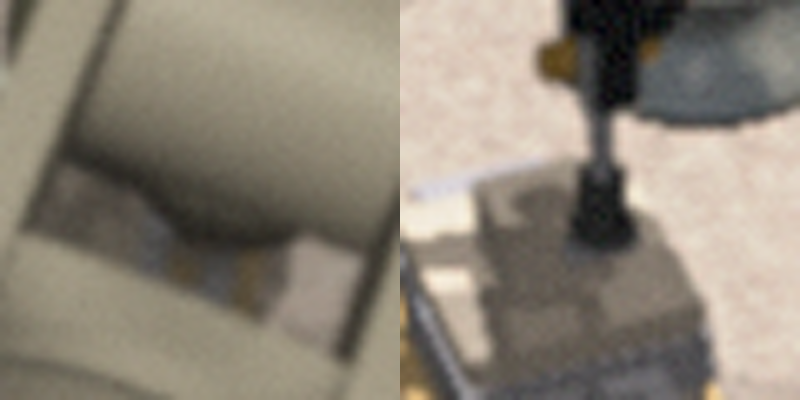

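```bash
cat > shank.py <<'E'
from h import *
import sys
k=sys.argv[1]; tcp=np.array([float(a) for a in sys.argv[2:5]])/1e3
s=load("side"+k); g=cv2.cvtColor(s["color"],cv2.COLOR_BGR2GRAY).astype(float)
for zb in [float(a) for a in sys.argv[5:]]:   # mm below bar
    q=proj(s,[tcp[0],tcp[1],tcp[2]+.020-zb/1e3]); r=int(round(q[1])); c=int(round(q[0]))
    print(zb,"axis px",q.round(1),"row",r,"cols",c-9,g[r,c-9:c+10].astype(int))
E
python3 shank.py 11 463.2 -62.7 197.9 30 34 38 42 46 50 60 70 78
```

```text
30.0 axis px [230.6 198. ] row 198 cols 222 [207 209 213 215 215 217 183 126  82  77 110 179 213 202 177 154 148 140
 107]
34.0 axis px [230.6 199.4] row 199 cols 222 [206 209 209 211 209 211 189 134  86  79 116 182 212 212 208 205 202 187
 166]
38.0 axis px [230.6 200.7] row 201 cols 222 [214 206 203 203 206 207 189 135  85  75 114 176 208 212 207 208 200 200
 200]
42.0 axis px [230.7 202. ] row 202 cols 222 [216 209 201 196 203 206 198 147  89  79 114 178 208 211 208 205 204 199
 203]
46.0 axis px [230.7 203.4] row 203 cols 222 [205 197 188 180 176 181 172 131  88  74 101 161 198 207 211 206 202 202
 201]
50.0 axis px [230.7 204.7] row 205 cols 222 [154 149 146 146 145 112  73  66  78  78  60  74 117 177 206 203 199 205
 210]
60.0 axis px [230.7 208. ] row 208 cols 222 [102  98 102 110 115  84  43  31  28  35  33  33 109 207 230 222 208 213
 215]
70.0 axis px [230.8 211.2] row 211 cols 222 [ 94  94  96  92  79  62  35  29  23  36  33  34  57 118 157 192 207 211
 215]
78.0 axis px [230.8 213.8] row 214 cols 222 [ 95  96  94  93  68  40  28  33  34  35  31  27  32  39  83 128 137 151
 180]
```

```bash
python3 go.py 465 -62.8 128 77.5
```

```text
now [463.4 -63.1 198.2] yaw -102.4 tilt 0.07 F [ 0.   0.4 -0.5] T [-0.    0.02  0.01] w 11.0 t 14.53 q6 80.1
dx dy dz turn [ 1.6 -0.6 70.2] 0.1
```

```bash
python3 -m inch '8 1.2 -0.6 30 0; 8 1.2 -0.6 55 0; 8 1.2 -0.6 69 0; 8 1.2 -0.6 69 0;8 1.2 -0.6 69 0' ; python3 go.py 465 -62.8 128 77.5; python3 snap.py 12 22 465 -63 90
```

```text
time_s: 15.15
position: [0.4653, -0.063, 0.1302]
tool_rot: [[0.976, -0.216, 0.001], [-0.216, -0.976, -0.0], [0.001, 0.0, -1.0]]
ft_force: [-0.1, 0.3, -0.2]
grip_width: 0.0112
now [465.3 -63.  130.2] yaw -102.49 tilt 0.04 F [-0.1  0.3 -0.2] T [ 0.03 -0.04  0.  ] w 11.2 t 15.15 q6 80.3
dx dy dz turn [-0.3 -0.1  2.2] 0.0
top crop origin [263 210] scale 9.090909090909092
side crop origin [209 207] scale 9.090909090909092
```

View pics/a12.png

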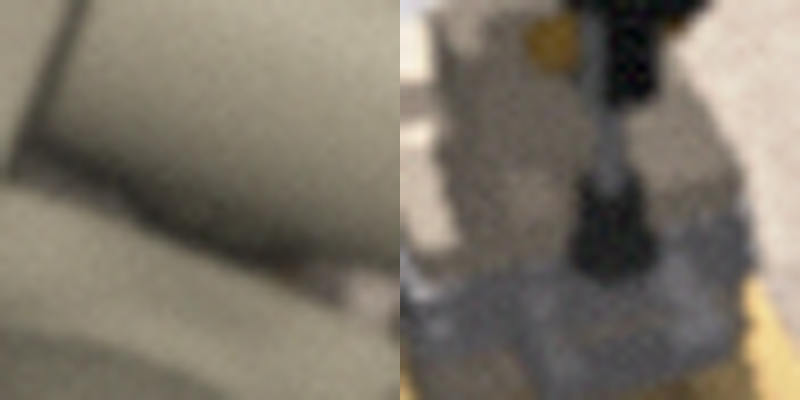

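```bash
cat > ov.py <<'E'
from fit import *
import sys
k=sys.argv[1]; tx,ty,tz=[float(a)/1e3 for a in sys.argv[2:5]]; sgn=int(sys.argv[5])
s=load("side"+k); im=dict(s)
c0=proj(s,[tx,ty,.07]).astype(int);box=(c0[0]-22,c0[1]-22,c0[0]+22,c0[1]+22)
lab=cv2.cvtColor(s["color"],cv2.COLOR_BGR2LAB); sub=lab[box[1]:box[3],box[0]:box[2],0].astype(float)
lab[...,0]=np.clip((lab[...,0]-30.)*2.0,0,255).astype(np.uint8); im["color"]=cv2.cvtColor(lab,cv2.COLOR_LAB2BGR)
th=np.radians(-12.6)
cen=(.480,.0029,th)
slot=rect(0,sgn*68*M,34*M,13*M,.049)+rect(0,sgn*68*M,56*M,40*M,.049)
draw(im,[],"pics/o1.png",box,9)
foot=rect(0,0,30*M,9*M,tz+.020-.092)
draw(im,[(slot,cen,0),(foot,(tx,ty,th),0)],"pics/o2.png",box,9)
a=[cv2.resize(cv2.imread(f"pics/o{i}.png"),(400,400)) for i in(1,2)]
cv2.imwrite("pics/ov.png",np.hstack(a)); print(box)
E
python3 ov.py 12 465.3 -63 130.2 -1
```

```text
(np.int64(209), np.int64(213), np.int64(253), np.int64(257))
```

View pics/ov.png

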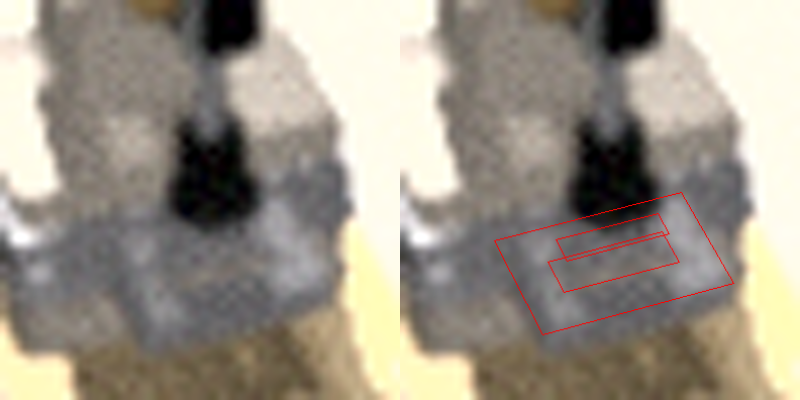

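```bash
python3 -m inch '8 -0.2 0 3 0; 8 -0.2 0 6 0; 8 -0.2 0 8 0; 8 -0.2 0 8 0' ; python3 go.py; python3 -m inch '8 0 0 1 0; 8 0 0 2 0; 8 0 0 3 0; 8 0 0 3 0';python3 go.py
```

```text
time_s: 15.75
position: [0.4647, -0.0627, 0.1215]
tool_rot: [[0.976, -0.217, -0.0], [-0.217, -0.976, 0.0], [-0.0, -0.0, -1.0]]
ft_force: [1.2, -0.4, -1.4]
grip_width: 0.011
now [464.7 -62.7 121.5] yaw -102.52 tilt 0.02 F [ 1.2 -0.4 -1.4] T [-0.02 -0.01  0.01] w 11.0 t 15.75 q6 80.3
time_s: 16.25
position: [0.4648, -0.0627, 0.1187]
tool_rot: [[0.976, -0.217, -0.0], [-0.217, -0.976, 0.0], [-0.0, -0.0, -1.0]]
ft_force: [0.5, -0.8, -0.9]
grip_width: 0.0106
now [464.8 -62.7 118.7] yaw -102.52 tilt 0.01 F [ 0.5 -0.8 -0.9] T [-0.    0.02 -0.  ] w 10.6 t 16.25 q6 80.3
```

No contact; past the lug's top already. Continue.

```bash
python3 -m inch '8 0 0 2 0; 8 0 0 4 0; 8 0 0 6 0; 8 0 0 6 0' ; python3 go.py; python3 -m inch '8 0 0 1 0; 8 0 0 2 0; 8 0 0 3 0; 8 0 0 3 0';python3 go.py
```

```text
time_s: 16.75
position: [0.4647, -0.0627, 0.1125]
tool_rot: [[0.976, -0.217, -0.0], [-0.217, -0.976, 0.0], [-0.0, -0.0, -1.0]]
ft_force: [0.2, 0.7, -1.4]
grip_width: 0.011
now [464.7 -62.7 112.5] yaw -102.52 tilt 0.02 F [ 0.2  0.7 -1.4] T [-0.04 -0.03 -0.02] w 11.0 t 16.75 q6 80.3
time_s: 17.25
position: [0.4648, -0.0627, 0.1097]
tool_rot: [[0.976, -0.217, -0.0], [-0.217, -0.976, 0.0], [-0.0, -0.0, -1.0]]
ft_force: [-0.3, -0.5, -1.3]
grip_width: 0.0111
now [464.8 -62.7 109.7] yaw -102.52 tilt 0.01 F [-0.3 -0.5 -1.3] T [ 0.   -0.04 -0.01] w 11.1 t 17.25 q6 80.3
```

```bash
python3 -m inch '8 0 0 3 0; 8 0 0 6 0; 8 0 0 9 0; 8 0 0 9 0; 8 0 0 9 0' 90 ; python3 go.py; python3 -m inch '8 0 0 2 0; 8 0 0 4 0; 8 0 0 4 0; 8 0 0 4 0' 90;python3 go.py
```

```text
time_s: 17.88
position: [0.465, -0.0628, 0.101]
tool_rot: [[0.976, -0.217, 0.001], [-0.217, -0.976, -0.0], [0.001, 0.0, -1.0]]
ft_force: [-0.6, -0.8, 5.9]
grip_width: 0.0105
now [465.  -62.8 101. ] yaw -102.52 tilt 0.04 F [-0.6 -0.8  5.9] T [0.04 0.16 0.01] w 10.5 t 17.88 q6 80.3
time_s: 18.38
position: [0.4651, -0.0628, 0.0972]
tool_rot: [[0.976, -0.217, 0.001], [-0.217, -0.976, -0.0], [0.001, 0.0, -1.0]]
ft_force: [-1.8, 0.6, 7.9]
grip_width: 0.0107
now [465.1 -62.8  97.2] yaw -102.52 tilt 0.06 F [-1.8  0.6  7.9] T [ 0.09  0.24 -0.05] w 10.7 t 18.38 q6 80.3
```

```bash
python3 -m inch '8 0 0 1 0; 8 0 0 1.3 0; 8 0 0 1.3 0' ;python3 go.py; python3 -m inch '8 0 0 0 -10; 8 0 0 0 -20; 8 0 0 0 -30; 8 0 0 0 -30'; python3 go.py
```

```text
time_s: 18.75
position: [0.4651, -0.0628, 0.096]
tool_rot: [[0.976, -0.217, 0.001], [-0.217, -0.976, -0.0], [0.001, 0.0, -1.0]]
ft_force: [-1.7, 0.4, 9.3]
grip_width: 0.0104
now [465.1 -62.8  96. ] yaw -102.52 tilt 0.07 F [-1.7  0.4  9.3] T [ 0.11  0.3  -0.08] w 10.4 t 18.75 q6 80.3
time_s: 19.25
position: [0.4655, -0.063, 0.0961]
tool_rot: [[0.953, 0.302, 0.002], [0.302, -0.953, -0.001], [0.002, 0.001, -1.0]]
ft_force: [-1.1, 0.9, 9.1]
grip_width: 0.0105
now [465.5 -63.   96.1] yaw -72.41 tilt 0.13 F [-1.1  0.9  9.1] T [0.05 0.06 0.05] w 10.5 t 19.25 q6 50.2
```

```bash
python3 -m inch '8 0 0 0 -10; 8 0 0 0 -20; 8 0 0 0 -30; 8 0 0 0 -40;8 0 0 0 -50;8 0 0 0 -60;8 0 0 0 -60; 8 0 0 0 -60'; python3 go.py 465 -62.8 103 -12.6
```

```text
time_s: 20.25
position: [0.4655, -0.063, 0.0961]
tool_rot: [[0.217, 0.976, 0.002], [0.976, -0.217, -0.001], [-0.0, 0.002, -1.0]]
ft_force: [0.8, -0.7, 7.6]
grip_width: 0.0103
now [465.5 -63.   96.1] yaw -12.52 tilt 0.14 F [ 0.8 -0.7  7.6] T [-0.01 -0.    0.05] w 10.3 t 20.25 q6 -9.7
dx dy dz turn [ 0.1 -0.6 -6.9] 0.1
```

```bash
python3 -m inch '8 0 0 -3 0; 8 0 0 -5 0; 8 0 0 -6.5 0; 8 0 0 -6.5 0; 8 0 0 -6.5 0'; python3 go.py; python3 -m inch '8 0 0 -1 0; 8 0 0 -2 0; 8 0 0 -2 0'; python3 go.py
```

```text
time_s: 20.88
position: [0.4652, -0.0629, 0.1021]
tool_rot: [[0.217, 0.976, 0.001], [0.976, -0.217, -0.0], [-0.0, 0.001, -1.0]]
ft_force: [2.1, -0.7, 4.8]
grip_width: 0.0105
now [465.2 -62.9 102.1] yaw -12.52 tilt 0.07 F [ 2.1 -0.7  4.8] T [-0.15 -0.42 -0.06] w 10.5 t 20.88 q6 -9.7
time_s: 21.25
position: [0.4648, -0.0627, 0.1036]
tool_rot: [[0.217, 0.976, -0.0], [0.976, -0.217, 0.0], [0.0, -0.0, -1.0]]
ft_force: [3.2, -1.8, -3.8]
grip_width: 0.0104
now [464.8 -62.7 103.6] yaw -12.53 tilt 0.02 F [ 3.2 -1.8 -3.8] T [-0.39 -0.71  0.04] w 10.4 t 21.25 q6 -9.7
```

```bash
python3 -m inch '8 0 0 0.8 0; 25 0 0 0.8 0; 40 0 0 0.8 0; 40 0 0 0.8 0; 40 0 0 -30 0; 40 0 0 -80 0; 40 0 0 -130 0; 40 0 0 -130 0'; python3 go.py 444.8 -286 225 -15.8
```

```text
time_s: 22.25
position: [0.4659, -0.063, 0.237]
tool_rot: [[0.217, 0.976, 0.006], [0.976, -0.217, -0.003], [-0.001, 0.007, -1.0]]
ft_force: [0.0, -0.4, -0.5]
grip_width: 0.0396
now [465.9 -63.  237. ] yaw -12.51 tilt 0.39 F [ 0.  -0.4 -0.5] T [-0.   -0.05 -0.03] w 39.6 t 22.25 q6 -9.7
dx dy dz turn [-222.2   27.7   12.4] 3.3
```

```bash
python3 -m inch '40 -60 8 0 0; 40 -120 15 0 3.3; 40 -180 22 0 3.3; 40 -222.2 27.7 12 3.3; 40 -222.2 27.7 12 3.3; 40 -222.2 27.7 12 3.3'; python3 go.py 444.3 -286 89 -15.8; python3 snap.py 13 45 470 -20 80
```

```text
time_s: 23.0
position: [0.4435, -0.2848, 0.2211]
tool_rot: [[0.273, 0.962, -0.001], [0.962, -0.273, 0.002], [0.001, -0.002, -1.0]]
ft_force: [-0.4, 0.8, -0.3]
grip_width: 0.0402
now [ 443.5 -284.8  221.1] yaw -15.82 tilt 0.11 F [-0.4  0.8 -0.3] T [ 0.01 -0.01  0.  ] w 40.2 t 23.0 q6 -29.8
dx dy dz turn [ -1.1   1.3 132.1] -0.0
top crop origin [223 185] scale 4.444444444444445
side crop origin [179 176] scale 4.444444444444445
```

View pics/a13.png

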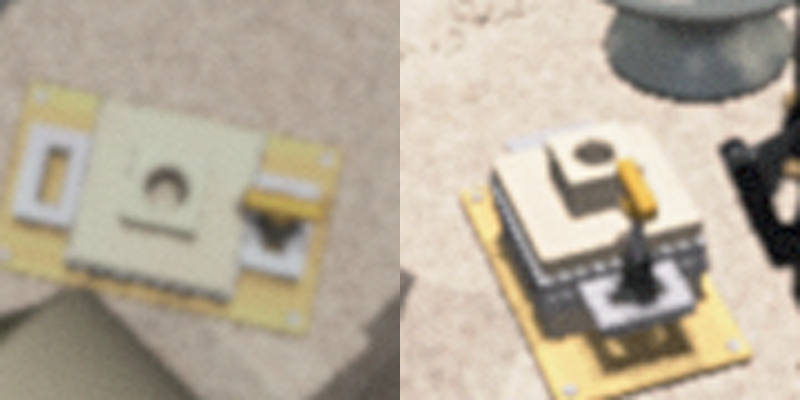

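```bash
python3 - <<'E'
from kc import *
for n in("top","side"):
    im=load(n+"13")
    a=bar(im,n=="side",(.465,-.0627),.123,w=10); print(n,(a[0]*1e3).round(1),round(a[1],1),"len",round(a[2]*1e3,1),a[3].round(1),a[4])
E
```

```text
top [463.6 -65. ] 79.0 len 43.9 [287.3 230.9] 68
side [468. -59.] 73.5 len 45.3 [231.7 217.6] 58
```

```bash
python3 -m inch '40 -1.1 0.6 50 0; 40 -1.1 0.6 100 0; 40 -1.1 0.6 125 0; 40 -1.1 0.6 131 0; 40 -1.1 0.6 131 0; 40 -1.1 0.6 131 0'; python3 go.py 444.3 -286 89 -15.8; python3 snap.py 14 22 444 -286 109
```

```text
time_s: 23.85
position: [0.4445, -0.2871, 0.0922]
tool_rot: [[0.272, 0.962, 0.002], [0.962, -0.272, -0.002], [-0.001, 0.002, -1.0]]
ft_force: [-1.0, -0.3, -0.3]
grip_width: 0.0401
now [ 444.5 -287.1   92.2] yaw -15.8 tilt 0.14 F [-1.  -0.3 -0.3] T [ 0.04 -0.01 -0.04] w 40.1 t 23.85 q6 -29.9
dx dy dz turn [ 1.  -0.5  3.2] -0.0
top crop origin [353 217] scale 9.090909090909092
side crop origin [258 262] scale 9.090909090909092
```

View pics/a14.png

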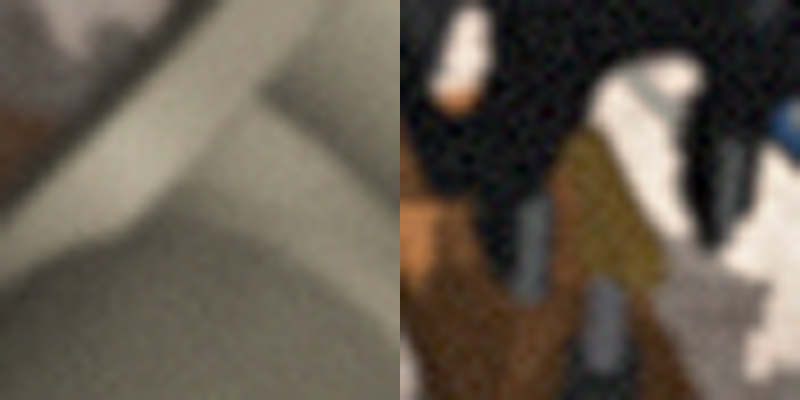

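```bash
python3 -m inch '40 0.8 0 2 0; 20 0.8 0 2.5 0; 8 0.8 0 2.5 0; 8 0.8 0 2.5 0; 8 0.8 0 2.5 0; 8 0.8 0 2.5 0; 8 0.8 0 2.5 0' 60; python3 go.py;  python3 -m inch '8 0 0 -10 0; 8 0 0 -40 0; 8 0 0 -80 0; 8 0 0 -110 0; 8 0 0 -115 0; 8 0 0 -115 0' 90 ; python3 go.py 493.6 70 204 77.5
```

```text
time_s: 24.82
position: [0.4442, -0.2861, 0.0884]
tool_rot: [[0.273, 0.962, 0.0], [0.962, -0.273, -0.0], [-0.0, 0.0, -1.0]]
ft_force: [0.2, 0.3, 0.7]
grip_width: 0.0111
now [ 444.2 -286.1   88.4] yaw -15.82 tilt 0.0 F [0.2 0.3 0.7] T [ 0.04 -0.03  0.  ] w 11.1 t 24.82 q6 -29.8
time_s: 25.58
position: [0.4439, -0.2859, 0.2029]
tool_rot: [[0.273, 0.962, -0.001], [0.962, -0.273, 0.001], [0.0, -0.001, -1.0]]
ft_force: [-0.1, 0.8, -0.9]
grip_width: 0.0106
now [ 443.9 -285.9  202.9] yaw -15.82 tilt 0.04 F [-0.1  0.8 -0.9] T [0.01 0.   0.  ] w 10.6 t 25.57 q6 -29.8
dx dy dz turn [355.9 -49.3  -0.9] 86.7
```

```bash
python3 -m inch '8 20 0 -40 10; 8 60 -8 -40 20; 8 110 -15 -40 30; 8 160 -22 -40 40; 8 210 -29 -40 50; 8 260 -36 -40 60; 8 310 -43 -40 70; 8 350 -48 -40 80; 8 356 -49.3 -40 86.6; 8 356 -49.3 -40 86.6' ; python3 go.py 494.2 70 170 77.5; python3 snap.py 15 30 494 70 150
```

```text
time_s: 26.82
position: [0.4934, 0.0704, 0.2421]
tool_rot: [[0.977, -0.213, -0.003], [-0.213, -0.977, 0.0], [-0.003, 0.0, -1.0]]
ft_force: [-0.2, 0.1, -0.3]
grip_width: 0.0106
now [493.4  70.4 242.1] yaw -102.29 tilt 0.15 F [-0.2  0.1 -0.3] T [-0.01 -0.01  0.04] w 10.6 t 26.82 q6 96.8
dx dy dz turn [ 1.1  0.2 72.1] 0.2
top crop origin [202 186] scale 6.666666666666667
side crop origin [183 149] scale 6.666666666666667
```

View pics/a15.png

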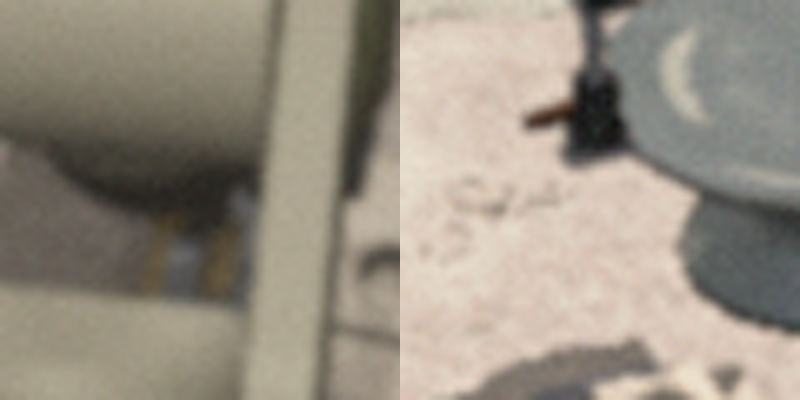

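```bash
python3 shank.py 15 493.4 70.4 242.1 30 38 46 60
```

```text
30.0 axis px [211.6 152.6] row 153 cols 203 [205 206 205 200 199 202 183 128  88  80 123 162 158 135 131 130 135 133
 135]
38.0 axis px [211.7 155.3] row 155 cols 203 [208 208 205 201 201 197 187 142  88  75  98 115 129 128 129 130 137 128
 128]
46.0 axis px [211.9 158. ] row 158 cols 203 [211 203 210 203 199 196 181 128  89  83 107 127 127 127 133 134 128 135
 144]
60.0 axis px [212.1 162.6] row 163 cols 203 [209 211 199 193 181 131  65  27  28  26  35  32  55 108 130 139 134 135
 135]
```

```bash
python3 -m inch '8 0.8 -0.3 50 0.2; 8 0.8 -0.3 90 0.2; 8 0.8 -0.3 108 0.2; 8 0.8 -0.3 114 0.2; 8 0.8 -0.3 114 0.2; 8 0.8 -0.3 114 0.2' ; python3 go.py 494.2 70 121 77.5; python3 snap.py 16 25 494 70 90
```

```text
time_s: 27.68
position: [0.4951, 0.0698, 0.1302]
tool_rot: [[0.976, -0.218, 0.002], [-0.218, -0.976, -0.0], [0.002, -0.0, -1.0]]
ft_force: [0.0, 0.3, -0.8]
grip_width: 0.0104
now [495.1  69.8 130.2] yaw -102.62 tilt 0.09 F [ 0.   0.3 -0.8] T [ 0.05 -0.03  0.02] w 10.4 t 27.68 q6 97.0
dx dy dz turn [-0.9 -0.   9.2] -0.1
top crop origin [208 195] scale 8.0
side crop origin [188 172] scale 8.0
```

View pics/a16.png

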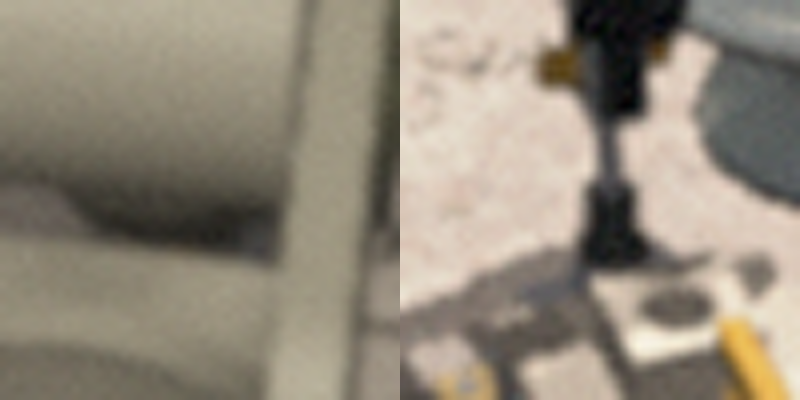

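```bash
python3 -m inch '8 -0.3 0 3 0; 8 -0.3 0 6 0; 8 -0.3 0 8 0; 8 -0.3 0 8 0' ; python3 go.py; python3 -m inch '8 0 0 1 0; 8 0 0 2 0; 8 0 0 3 0; 8 0 0 3 0';python3 go.py
```

```text
time_s: 28.28
position: [0.4943, 0.0701, 0.1212]
tool_rot: [[0.976, -0.219, -0.0], [-0.219, -0.976, 0.0], [-0.0, 0.0, -1.0]]
ft_force: [0.5, 0.2, -0.6]
grip_width: 0.0106
now [494.3  70.1 121.2] yaw -102.62 tilt 0.02 F [ 0.5  0.2 -0.6] T [-0.02  0.02  0.03] w 10.6 t 28.27 q6 97.1
time_s: 28.78
position: [0.4943, 0.0701, 0.1183]
tool_rot: [[0.976, -0.218, -0.0], [-0.218, -0.976, 0.0], [-0.0, 0.0, -1.0]]
ft_force: [0.2, -0.2, -0.3]
grip_width: 0.0104
now [494.3  70.1 118.3] yaw -102.62 tilt 0.01 F [ 0.2 -0.2 -0.3] T [0.03 0.05 0.03] w 10.4 t 28.77 q6 97.1
```

```bash
python3 -m inch '8 0 0 2 0; 8 0 0 4 0; 8 0 0 6 0; 8 0 0 6 0' ; python3 go.py; python3 -m inch '8 0 0 1 0; 8 0 0 2 0; 8 0 0 3 0; 8 0 0 3 0';python3 go.py
```

```text
time_s: 29.28
position: [0.4943, 0.0701, 0.1122]
tool_rot: [[0.976, -0.219, -0.0], [-0.219, -0.976, 0.0], [-0.0, 0.0, -1.0]]
ft_force: [-0.0, -0.5, -1.1]
grip_width: 0.0107
now [494.3  70.1 112.2] yaw -102.62 tilt 0.02 F [-0.  -0.5 -1.1] T [ 0.03 -0.03  0.  ] w 10.7 t 29.27 q6 97.1
time_s: 29.78
position: [0.4943, 0.0701, 0.1093]
tool_rot: [[0.976, -0.219, -0.0], [-0.219, -0.976, 0.0], [-0.0, 0.0, -1.0]]
ft_force: [0.2, -0.8, -1.5]
grip_width: 0.0105
now [494.3  70.1 109.3] yaw -102.62 tilt 0.01 F [ 0.2 -0.8 -1.5] T [-0.01 -0.02 -0.  ] w 10.5 t 29.77 q6 97.1
```

Through the slots freely. Push to the same depth as before (TCP ≈ 96).

```bash
python3 -m inch '8 0 0 3 0; 8 0 0 6 0; 8 0 0 9 0; 8 0 0 12 0; 8 0 0 13.8 0; 8 0 0 13.8 0; 8 0 0 13.8 0' 90 ; python3 go.py; python3 -m inch '8 0 0 0 -10; 8 0 0 0 -20; 8 0 0 0 -30; 8 0 0 0 -30'; python3 go.py
```

```text
time_s: 30.65
position: [0.4947, 0.07, 0.0961]
tool_rot: [[0.976, -0.219, 0.001], [-0.219, -0.976, -0.0], [0.001, -0.0, -1.0]]
ft_force: [-2.0, -0.4, 7.9]
grip_width: 0.0103
now [494.7  70.   96.1] yaw -102.62 tilt 0.07 F [-2.  -0.4  7.9] T [-0.02  0.25 -0.02] w 10.3 t 30.65 q6 97.1
time_s: 31.15
position: [0.495, 0.07, 0.0963]
tool_rot: [[0.954, 0.301, 0.002], [0.301, -0.954, -0.0], [0.002, 0.001, -1.0]]
ft_force: [0.3, 0.7, 8.5]
grip_width: 0.0106
now [495.   70.   96.3] yaw -72.51 tilt 0.12 F [0.3 0.7 8.5] T [0.08 0.04 0.07] w 10.6 t 31.15 q6 67.0
```

```bash
python3 -m inch '8 0 0 0 -10; 8 0 0 0 -20; 8 0 0 0 -30; 8 0 0 0 -40;8 0 0 0 -50;8 0 0 0 -60;8 0 0 0 -60.1; 8 0 0 0 -60.1'; python3 go.py; python3 -m inch '8 0 0 -3 0; 8 0 0 -5 0; 8 0 0 -6.5 0; 8 0 0 -6.5 0; 8 0 0 -6.5 0'; python3 go.py; python3 -m inch '8 0 0 -1 0; 8 0 0 -2 0; 8 0 0 -2 0'; python3 go.py
```

```text
time_s: 32.15
position: [0.495, 0.07, 0.0963]
tool_rot: [[0.217, 0.976, 0.002], [0.976, -0.217, -0.0], [0.0, 0.002, -1.0]]
ft_force: [-0.7, 0.6, 7.4]
grip_width: 0.0104
now [495.   70.   96.3] yaw -12.51 tilt 0.12 F [-0.7  0.6  7.4] T [-0.03  0.09  0.04] w 10.4 t 32.15 q6 7.0
time_s: 32.78
position: [0.4946, 0.07, 0.1021]
tool_rot: [[0.217, 0.976, 0.001], [0.976, -0.217, -0.0], [0.0, 0.001, -1.0]]
ft_force: [1.8, -0.6, 3.5]
grip_width: 0.0102
now [494.6  70.  102.1] yaw -12.53 tilt 0.04 F [ 1.8 -0.6  3.5] T [-0.07 -0.3   0.02] w 10.2 t 32.77 q6 7.0
time_s: 33.15
position: [0.4939, 0.0701, 0.103]
tool_rot: [[0.217, 0.976, -0.002], [0.976, -0.217, 0.0], [-0.0, -0.002, -1.0]]
ft_force: [5.2, 0.7, -14.1]
grip_width: 0.0102
now [493.9  70.1 103. ] yaw -12.53 tilt 0.11 F [  5.2   0.7 -14.1] T [-0.04 -1.03 -0.03] w 10.2 t 33.15 q6 7.0
```

Held by the lug (locked). Ease off, release, rise and go aside.

```bash
python3 -m inch '8 0 0 1.5 0; 25 0 0 1.3 0; 40 0 0 1.3 0; 40 0 0 1.3 0; 40 0 0 -30 0; 40 0 0 -80 0; 40 0 0 -140 0; 40 0 0 -140 0'; python3 go.py 350 -250 250 -12
```

```text
time_s: 34.15
position: [0.4957, 0.07, 0.2483]
tool_rot: [[0.217, 0.976, 0.009], [0.976, -0.217, -0.001], [0.001, 0.009, -1.0]]
ft_force: [0.4, -0.2, -0.0]
grip_width: 0.04
now [495.7  70.  248.3] yaw -12.51 tilt 0.51 F [ 0.4 -0.2 -0. ] T [-0.04  0.01 -0.01] w 40.0 t 34.15 q6 7.0
dx dy dz turn [-344.   -72.9   -2.7] -0.5
```

```bash
python3 -m inch '40 -60 -12 0 0; 40 -120 -25 0 0; 40 -180 -38 0 0; 40 -240 -50 0 0; 40 -300 -64 0 0; 40 -344 -73 0 0; 40 -344 -73 0 0;40 -344 -73 0 0'; python3 go.py; python3 snap.py 17 45 479 4 80; python3 - <<'E'
from kc import *
for nm,p in(("right",(.465,-.0627)),("left",(.494,.07))):
  for n in("top","side"):
    im=load(n+"17")
    a=bar(im,n=="side",p,.123,w=12); print(nm,n,(a[0]*1e3).round(1),round(a[1],1),"len",round(a[2]*1e3,1),a[4])
E
python3 f7.py 17 | grep "top$\|side top\|top top"
```

```text
time_s: 35.15
position: [0.3484, -0.2493, 0.2435]
tool_rot: [[0.217, 0.976, -0.001], [0.976, -0.217, 0.001], [0.001, -0.001, -1.0]]
ft_force: [-0.5, 1.2, -0.2]
grip_width: 0.0399
now [ 348.4 -249.3  243.5] yaw -12.54 tilt 0.1 F [-0.5  1.2 -0.2] T [0.01 0.02 0.  ] w 39.9 t 35.15 q6 -39.0
top crop origin [214 182] scale 4.444444444444445
side crop origin [177 170] scale 4.444444444444445
right top [488.4 -71.5] 64.3 len 38.6 73
right side [465.2 -71.9] 59.3 len 17.6 21
left top [518.5  58.8] 91.7 len 35.3 75
top top [477.4   2.1 -12.5] 14562
side top [468.8   3.7  -3.4] 19497Traceback (most recent call last):
  File "<stdin>", line 5, in <module>
  File "kc.py", line 8, in bar
    n,lab,st,cen=cv2.connectedComponentsWithStats(sub);i=1+np.argmax(st[1:,4])
                                                           ~~~~~~~~~^^^^^^^^^^
    return _wrapfunc(a, 'argmax', axis=axis, out=out, **kwds)
    return bound(*args, **kwds)
ValueError: attempt to get argmax of an empty sequence
```

View pics/a17.png

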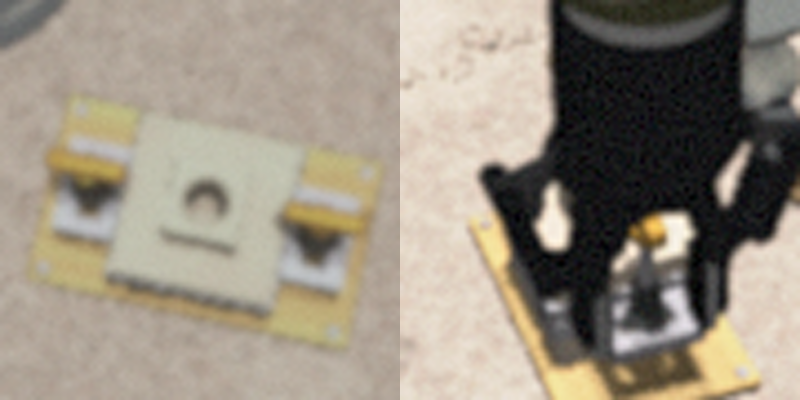

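```bash
python3 go.py 440 -320 250 -12.5
```

```text
now [ 348.8 -248.9  243.8] yaw -12.44 tilt 0.05 F [ 0.3 -0.4  0. ] T [-0.03 -0.09 -0.  ] w 39.9 t 35.25 q6 -39.0
dx dy dz turn [-49.8 104.4  -6.3] 0.1
```

```bash
python3 -m inch '40 -25 50 -6 0; 40 -50 104 -6 0; 40 -50 104 -6 0; 40 -50 104 -6 0'; python3 snap.py 18 45 479 4 80; python3 - <<'E'
from kc import *
import kc
def mk2(im,side):
    B,G,R=[im["color"][...,i].astype(float) for i in range(3)]
    return np.clip((np.minimum(G-B-60,200-B-40)) /40,0,1)*(R-B>95)
kc.mk=mk2
for nm,p in(("right",(.465,-.0627)),("left",(.494,.07))):
  for n in("top","side"):
    im=load(n+"18"); 
    try:
        a=kc.bar(im,n=="side",p,.123,w=12); print(nm,n,(a[0]*1e3).round(1),round(a[1],1),"len",round(a[2]*1e3,1),a[4])
    except Exception as e: print(nm,n,e)
E
python3 f7.py 18 | grep "top top\|side top"
```

```text
time_s: 35.75
position: [0.4393, -0.32, 0.2498]
tool_rot: [[0.215, 0.977, -0.001], [0.977, -0.215, 0.001], [0.001, -0.001, -1.0]]
ft_force: [-0.4, 0.0, 0.3]
grip_width: 0.0402
top crop origin [214 182] scale 4.444444444444445
side crop origin [177 170] scale 4.444444444444445
right top [464.3 -62.4] 75.7 len 17.0 5
right side [468.8 -57.8] 76.0 len 42.1 39
left top [493.3  67.8] 67.3 len 10.8 2
left side [498.2  74.7] 76.2 len 41.1 29
top top [477.5   2.  -12.5] 15050
side top [479.9   1.8 -13.5] 23104
```

View pics/a18.png

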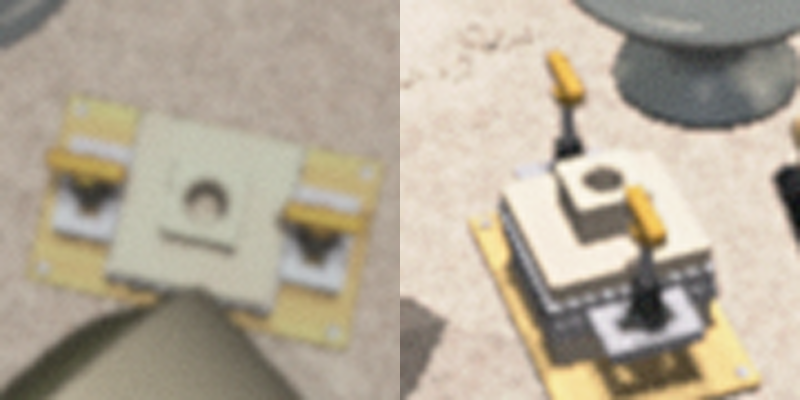

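```bash
python3 - <<'E'
from rig import env
print(env.close_job(), env.observe()["time_s"])
E
```

```text
the job is handed in; nothing more can be done
the job is handed in; nothing more can be done
```

I closed the mould and locked it with both brass T-keys, then handed the job in at about 36 s of the 72 s. No verdict is reported, so the result below rests on my own checks.

**Cover:** it came to rest at the height expected for flush seating, with force building only on contact. After the keys were in, the two cameras put its centre 1 to 3 mm from where they had put the lower half's.

**Keys:** each foot passed freely through the slots. I pressed it down against about 9 N of spring and turned it a quarter turn with almost no resisting torque. When I pulled each key up it stopped against the lug (4 N and 14 N), at about 79 mm. The last pictures show both bars crossways and upright, at matching heights. The arm was clear of everything, and I never moved it near the stamp, kidney or loop tool. I did not re-measure them afterwards.

**Checks that disagreed or failed:**
- **Camera agreement:** the top and side cameras differ by 1 to 3 mm on the mould and 4 to 6 mm on the raised bars. I worked from their mean, the gripper's own centring and the force readings.
- **Final top-view bar fit:** this failed because only 2 to 5 pixels were usable, so I relied on the side view for the bars: 76° for both against about 77.5° for exactly crossways.
- **Earlier check:** one cover fit was spoiled because the gripper blocked the side view. I repeated it with the arm out of the way.

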